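# Reset a tripped breaker behind its touch guard with the insulated hook

## Robot

A 6-joint arm with a two-finger parallel gripper is mounted at the origin on a cart in front of the work surface, level with it; the furniture and walls round the work are solid. World frame = base frame: x ahead of the robot, y to its left, z up, the work surface at z = 0. Lengths are in m, angles in rad, forces in N, time in s.
With the tool pointing down it reaches from about 0.4 to 0.825 m from the base axis. Payload 7 kg.
Tool frame: the origin (TCP) lies midway between the tips of the shut fingers; the grasp point (between the pads) lies 19 mm behind it; z points along the fingers, y is the line along which they close (so a half turn about z gives the same grasp; the last joint's range is limited). The gripper opens to 85 mm and grips with 20 to 120 N. Pads are 22 mm wide; open, the fingers measure 114 mm over their backs; the gripper's body (76 mm by 85 mm) begins 54 mm behind the grasp point. The pads swing forward as they close: fully open they stand 13 mm farther back than shut.
Start: joints at [1.437, 0.359, 0.012, 0, -1.224, -0.288], TCP at [0.276, 0.616, 0.231] pointing down, gripper open.
Joint ranges: [-3.07, 3.07], [-1.43, 2.12], [-1.02, 1.25], [-3.03, 1.67], [-3.05, -0], [-3.03, 3.03]. Speed limits (rad/s): [2.39, 2.39, 3.01, 3.14, 3.14, 3.14].

## Interface

Orientations are given as a rotation vector (axis times angle).
In Python, from rig import * gives the robot as it stands.
- The arm moves only by the tool jog_arm, never from a script. Its argument "deltas" is a list of rows, each a list of 7 numbers: the closure, from -1 (fully open) to 1 (shut), so that 0 is half open, then the shift along the tool's x, y, z in mm, then the turn, a rotation vector about the tool's x, y, z in rad. In form: [[claw, x, y, z, ax, ay, az], ...]. A call has exactly 10 rows; each row shifts and turns the commanded pose from where the row before left it, along the tool's axes as they then stand; what a row does not reach is not made up. A row lasts 1/10 s, in which the tool goes at most 50 mm and 8.59 degrees, less where a joint would pass 70% of its speed; a pose out of reach is approached as far as the arm can. A call with a gripper value outside its range is refused whole. The fingers move at their own pace and stop on an object; "grip_force" is the grip in N (left out, the last holds). Time passes only in rows, so rows that do not move let the fingers close, or fill a call up. It gives the time, the measured TCP pose, the force, the opening and the grip force at its end, in the units of the state.
- read_state(): the state, without advancing time (a new reading comes with each control period).
- read_camera(name): name is "side" or "top" or "wrist"; returns a dict with "img" (480x640x3 uint8, blue, green, red), "depth" (480x640 float32, m along the optical axis (not along the pixel's ray), 0 where there is no reading), "K" (3x3 intrinsics, pixels), "k1" (the pictures are not rectified: a ray, as slopes to the right and down, at radius r is drawn at 1 + k1 r^2 times it, then the intrinsics apply), "rvec" (rotation vector, rad) and "tvec" (3), from world to camera coordinates, as OpenCV has them. Camera axes: x right, y down, z forward; pixel columns grow to the right and rows downward; lengths in m; the calibration is good to about 2 mm. A picture is of the moment at which its call begins.
- job_done(): hands the job in; it is judged then, once.
The state is a dict: "t": time; "joint_pos": joint angles; "qvel": joint speeds; "tau": joint torques, N m; "tool_pos": TCP position; "ee_rot": TCP orientation; "ft_force": force on the tool from outside, world axes, zero at the start; "ft_torque": the same for the moment, N m; "finger_gap": finger opening in m; "gripper_force": force on a finger pad.
Only numpy, scipy, OpenCV 4.12 (cv2) and the standard library are available. Lean on these libraries where they do the work, as an engineer would, in place of code of your own. Each camera call takes 0.05 s, during which the arm holds its last target. There are 200 camera calls.

## Task

One of the three breakers on the test panel has tripped: its lever stands half-way while the other two are on. With the insulated hook, reaching over the clear guard without putting your hand down behind it, pull that lever all the way back towards the guard and bear on its stop with about 15 N for a moment so that it resets, then push it fully over to on like its neighbours, and lay the hook back in its rest the way it was. Do not lean on the guard, force the lever or disturb the other two breakers.

Things in the scene. Friction and masses are not known exactly. Their poses are not given: they have to be found in the camera images.
- hook: insulated hook: bent dark steel rod, 8 mm diameter, with a black ribbed grip 86 mm long (x), 20 wide (y), 26 high (z). Origin: centre of the grip, on the rod's axis; x along the rod to the bend, z up as it lies in the rest. Rod runs 100 mm back from the origin and 160 mm forward, there bends square down to -z into a leg. Hand-guard disc 33 mm diameter at x = 43 to 48 mm. Loose, about 0.18 kg
- hook_tip (a point): centre of the round end (radius 4 mm) of the hook's leg, at x = 160 mm, z = -85 mm in the hook's frame
- rest_seat (a point): where the hook's origin belongs in its fixed plywood rest on the left, 112 mm above the bench; x along the rest, z up. Two uprights 10 mm thick, 44 mm wide at x = -66 and +66 mm carry the rod in open notches: floor 4 mm below this point, 15 mm wide there, widening to 25 mm at the top, cheeks up to 14 mm above this point. Between the uprights only a 10 mm base plate, 75 mm wide
- panel: fixed grey mounting plate of the test panel, 175 x 240 mm, on the bench. Origin on the bench surface near its middle; x points away from the guard to the breakers, z up. Plate top at z = 12 mm; breakers at x = 20 mm and y = -62, 0 or +62 mm; copper busbar along the far edge, up to z = 41 mm
- guard: clear upright touch guard with aluminium edges, fixed to the panel on the near side of the breakers. Origin at the foot of its middle: x = -70 mm, z = 12 mm in the panel's frame, same axes. Front pane 240 mm wide, 12 mm thick at its frame, top 142 mm above the bench; side wings at y = -117 and +117 mm reach 144 mm back and 85 mm above the bench
- breaker_a: the tripped breaker, a grey moulded block 100 x 56 x 52 mm fixed in any one of the three places. Origin under its middle, 12 mm above the bench, axes as the panel; flat top face 64 mm above the bench. Its black lever, 18 mm wide (y), 9 mm thick (x), head 20 x 11 mm on the last 8 mm, pivots about y at 36 mm above this origin and reaches 54 mm from the pivot
- lever_a_tip (a point): top end of the tripped breaker's lever, on its middle line
- lever_a (a joint): lever angle of the tripped breaker, rad: about 0 upright (tripped), -0.45 leaning to the guard at its reset stop, +0.45 leaning away at its on stop. No snap. To reset: 3 N at the hook rising to 6 to 10 N before the stop; it relatches when held on the stop with at least 11 N (0.3 s), breaks over 20 N; let go, it springs back to about -0.2. To on: 1 to 6 N all the way; stays where left
- breaker_b: another breaker of the same kind in one of the other places, origin alike, to be left alone
- breaker_c: the third breaker of the same kind, origin alike, to be left alone
- lever_b (a joint): lever angle of another breaker like it, on (+0.45), to be left alone
- lever_c (a joint): lever angle of the third breaker like it, on (+0.45), to be left alone

How it is judged:
By the outcome, as a careful person would: the job done as asked, in the order asked, and still so for the second after the job is handed in, with the robot touching nothing.
It also fails if it takes over 72 s, if anything falls off the work surface, if the arm or the gripper's body presses on something with over 40 N, if the wrist force passes 120 N, or if a joint passes its speed limit or range.

## Working session

There is one attempt and no reset: what is moved stays moved. The work goes in short steps, Python scripts to look and compute and a tool call to move; the robot and the scene stay as the last step left them, time stands still between calls to the robot, and variables do not carry over. Pictures are saved under pics/ and viewed, at most 10 in all, crops included, and the job is handed in when it is done.

Besides the shell and the picture viewer there is one more tool, called after "Call:" as name(argument=value, ...) on one line, values as JSON. jog_arm: Moves the arm, as the interface text tells. Its arguments: {"type":"object","properties":{"deltas":{"type":"array","items":{"type":"array","items":{"type":"number"}}},"grip_force":{"type":"number"}},"required":["deltas"]}

```bash
ls; mkdir -p pics; cat > h.py <<'E'
from rig import *
import numpy as np, cv2, pickle
from scipy.spatial.transform import Rotation as R
def cam(n):
    c=read_camera(n); pickle.dump(c,open(f'{n}.pkl','wb')); return c
def load(n): return pickle.load(open(f'{n}.pkl','rb'))
def ext(c):
    Rm=R.from_rotvec(np.ravel(c['rvec'])).as_matrix(); return Rm,np.ravel(c['tvec'])
def rays(c,uv):
    uv=np.atleast_2d(np.float64(uv))
    p=cv2.undistortPoints(uv.reshape(-1,1,2),c['K'],np.array([c['k1'],0,0,0.])).reshape(-1,2)
    Rm,t=ext(c); d=np.c_[p,np.ones(len(p))]@Rm; return -Rm.T@t,d
def onz(c,uv,z):
    o,d=rays(c,uv); return o+d*((z-o[2])/d[:,2])[:,None]
def dep(c,uv):
    uv=np.atleast_2d(uv).astype(int); o,d=rays(c,uv); return o+d*c['depth'][uv[:,1],uv[:,0]][:,None]
def cloud(c):
    v,u=np.nonzero(c['depth']>0); P=dep(c,np.c_[u,v]); return np.c_[u,v],P
def proj(c,P):
    return cv2.projectPoints(np.float64(P).reshape(-1,1,3),np.ravel(c['rvec']),np.ravel(c['tvec']),c['K'],np.array([c['k1'],0,0,0.]))[0].reshape(-1,2)
E
python3 - <<'E'
from h import *
for n in ['top','side','wrist']:
    c=cam(n); cv2.imwrite(f'pics/{n}0.png',c['img']); Rm,t=ext(c); print(n,-Rm.T@t,Rm[2],c['K'][0,0],c['k1'])
s=read_state(); print(s['t'],s['tool_pos'],s['ee_rot'],s['finger_gap'])
E
```

```text
pics
top [0.45647483 0.04324597 1.0937017 ] [ 0.0845195  -0.00758039 -0.99639299] 496.7929472385103 -0.08000858098323345
side [ 0.37539069 -0.7820623   0.66454877] [ 0.15766366  0.81157276 -0.56257606] 547.0124514284767 -0.15086590552276077
wrist [0.35100765 0.58329175 0.37179741] [-0.28661235  0.12688935 -0.94960647] 411.7160108176926 -0.08208948337609698
0.15 [0.27620897 0.61554165 0.23059411] [ 3.07076926e+00 -6.57523604e-01 -2.24982536e-04] 0.08555721084559963
```

View pics/top0.png

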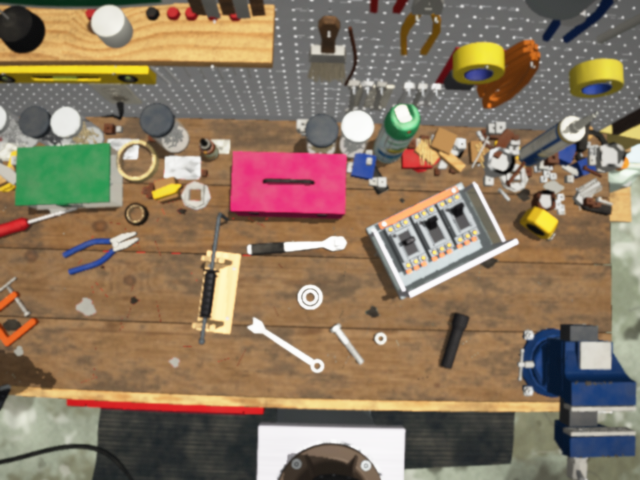

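View pics/side0.png

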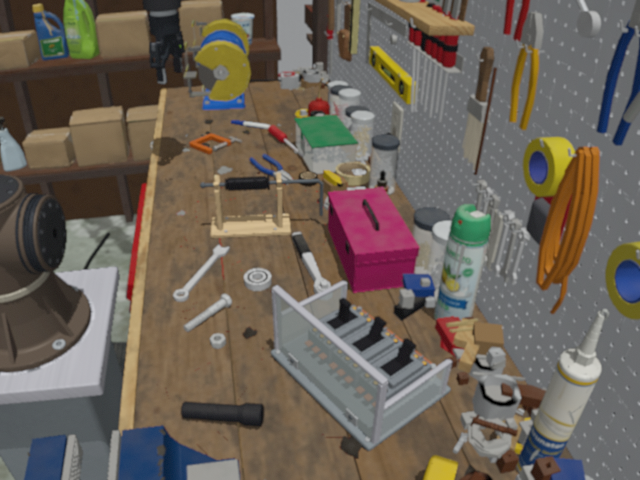

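The top view shows the hook in its rest, with the rod from (202,342) to (220,215), and the panel around (440,240) with its guard towards the robot. The side view shows the guard's front pane at (330,345). Next I'll zoom in and measure.

```bash
python3 - <<'E'
from h import *
t=load('top');s=load('side')
a=cv2.resize(t['img'][175:305,360:525],None,fx=2.4,fy=2.4,interpolation=cv2.INTER_CUBIC)
b=cv2.resize(s['img'][280:445,265:455],None,fx=2.1,fy=2.1,interpolation=cv2.INTER_CUBIC)
d=cv2.resize(t['img'][205:350,150:260],None,fx=1.7,fy=1.7,interpolation=cv2.INTER_CUBIC)
e=cv2.resize(s['img'][165:245,195:340],None,fx=2.4,fy=2.4,interpolation=cv2.INTER_CUBIC)
can=np.zeros((600,800,3),np.uint8)
for im,(y,x) in [(a,(0,0)),(b,(0,400)),(d,(350,0)),(e,(360,400))]:
    h,w=im.shape[:2]; h=min(h,600-y); w=min(w,800-x); can[y:y+h,x:x+w]=im[:h,:w]
cv2.imwrite('pics/zoom.png',can)
for n,c in [('top',t),('side',s)]:
    uv,P=cloud(c); col=c['img'][uv[:,1],uv[:,0]].astype(int)
    # rod/hook
    m=(P[:,2]>0.095)&(P[:,2]<0.145)&(P[:,0]>0.2)&(P[:,0]<0.7)&(P[:,1]>0.15)&(P[:,1]<0.4)&(col.sum(1)<200)
    Q=P[m]; print(n,'hook',m.sum(),Q.min(0),Q.max(0)) 
    if m.sum()>10:
        mu=Q.mean(0); v=np.linalg.svd(Q-mu)[2][0]; print(mu,v,np.percentile((Q-mu)@v,[0,100]))
    # breaker tops at z .064, lever heads z>0.08
    r=(P[:,0]>0.3)&(P[:,0]<0.7)&(P[:,1]>-0.45)&(P[:,1]<-0.05)
    for lo,hi in [(0.055,.072),(.08,.11),(.125,.155)]:
        m=r&(P[:,2]>lo)&(P[:,2]<hi); print(n,lo,m.sum(),P[m].min(0) if m.any() else 0,P[m].max(0) if m.any() else 0)
E
```

```text
top hook 430 [0.38698939 0.15063073 0.10062348] [0.6633201  0.26389778 0.13236547]
[0.43554396 0.25042486 0.1242441 ] [-0.96940703  0.2410996   0.04605422] [-0.24530609  0.04854363]
top 0.055 3118 [ 0.30093041 -0.4498624   0.05500362] [ 0.69987664 -0.0702315   0.07199573]
top 0.08 1104 [ 0.30034786 -0.44952356  0.08003454] [ 0.69979726 -0.07066915  0.10994613]
top 0.125 968 [ 0.30040311 -0.44945555  0.12503253] [ 0.55616903 -0.13509163  0.15498478]
side hook 600 [0.38671249 0.15101121 0.09504804] [0.66665946 0.26461684 0.1307826 ]
[0.44288448 0.24605834 0.1163119 ] [-0.98349896  0.17568928  0.04316333] [-0.23729688  0.05588228]
side 0.055 5097 [ 0.43866991 -0.44994193  0.05500165] [ 0.69920648 -0.07524865  0.07196744]
side 0.08 2989 [ 0.43867635 -0.35211085  0.08001215] [ 0.68102179 -0.07021597  0.10997347]
side 0.125 1710 [ 0.43917243 -0.35235225  0.12500371] [ 0.55917038 -0.1352599   0.14614498]
```

View pics/zoom.png

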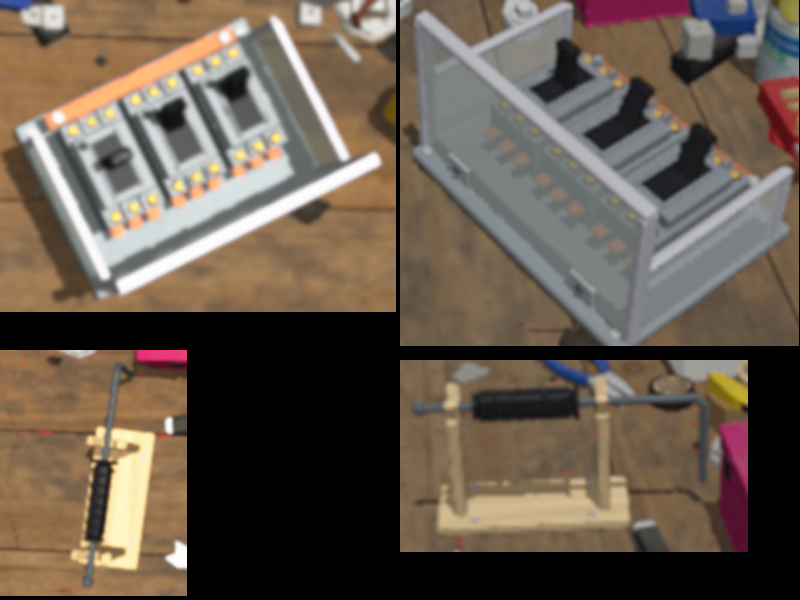

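The zoom shows the leftmost breaker (panel y=+62) standing half-way at top-zoom (118,157), with the other two levers on. Now I'll fit the guard and hook poses.

```bash
python3 - <<'E'
from h import *
t=load('top');s=load('side')
def fit(Q):
    (cx,cy),(w,h),a=cv2.minAreaRect(np.float32(Q[:,:2]*1000)); return np.round([cx,cy,w,h,a],1)
for n,c in [('top',t),('side',s)]:
    uv,P=cloud(c); col=c['img'][uv[:,1],uv[:,0]].astype(int)
    box=lambda x0,x1,y0,y1,z0,z1:(P[:,0]>x0)&(P[:,0]<x1)&(P[:,1]>y0)&(P[:,1]<y1)&(P[:,2]>z0)&(P[:,2]<z1)
    m=box(.3,.7,-.45,-.05,.125,.155)&(col.min(1)>150); Q=P[m]; mu=Q.mean(0)
    k=np.linalg.norm(Q[:,:2]-np.median(Q[:,:2],0),axis=1)<.15; print(n,'guard',k.sum(),fit(Q[k]),np.median(Q[k,2]))
    m=box(.3,.7,.18,.33,.09,.145)&(col.max(1)<75); Q=P[m]; Q=Q[np.linalg.norm(Q-np.median(Q,0),axis=1)<.06]; print('grip',len(Q),fit(Q),np.percentile(Q[:,2],[2,50,98]))
    m=box(.4,.7,-.3,-.05,.075,.115)&(col.max(1)<60)
    im=np.zeros((480,640),np.uint8); im[uv[m,1],uv[m,0]]=255
    k,l,st,ce=cv2.connectedComponentsWithStats(im)
    for i in range(1,k):
        if st[i,4]>15:
            mm=m&(l[uv[:,1],uv[:,0]]==i); print('lever',st[i],P[mm].mean(0).round(4),P[mm][:,2].max().round(4))
# pixel-line fit top rod: steel dark pixels
# by hand clicks
print('guard ends top',onz(t,[(410,294),(517.5,241.7)],.142).round(4))
print('guard ends side',onz(s,[(275.5,287.5),(384,380)],.142).round(4))
print('rod top: back end, bend', onz(t,[(202,341.5),(220.5,216)],.114).round(4))
print('rod side back end, bend', onz(s,[(195+22/2.4,165+49/2.4),(195+305/2.4,165+39/2.4)],.112).round(4))
print('grip ends top', onz(t,[(209.5,272.5),(206,318)],.125).round(4))
E
```

```text
top guard 718 [ 496.5 -242.9   12.   239.8   27.4] 0.14249948007810065
grip 414 [432.6 252.1  17.9  92.8  85.9] [0.11898064 0.12499114 0.12945875]
lever [455 204   8  11  64] [ 0.6186 -0.2469  0.0906] 0.1044
lever [428 217   9  11  70] [ 0.5903 -0.1917  0.0909] 0.1036
side guard 923 [ 498.9 -242.8   12.   240.6   27.3] 0.14237095438456782
grip 556 [441.4 250.6  23.5 107.1  81.5] [0.10291029 0.11780503 0.12786248]
lever [339 299  12  20 168] [ 0.552  -0.1491  0.0912] 0.1044
lever [370 317  16  19 175] [ 0.5931 -0.1962  0.0882] 0.1011
lever [398 339  18  21 211] [ 0.6214 -0.2508  0.0883] 0.1
guard ends top [[ 0.4431 -0.1392  0.142 ]
 [ 0.5498 -0.3502  0.142 ]]
guard ends side [[ 0.4451 -0.1404  0.142 ]
 [ 0.5536 -0.347   0.142 ]]
rod top: back end, bend [[0.3385 0.2611 0.114 ]
 [0.5867 0.2352 0.114 ]]
rod side back end, bend [[0.3451 0.2634 0.112 ]
 [0.5954 0.2364 0.112 ]]
grip ends top [[0.4736 0.2497 0.125 ]
 [0.3853 0.2527 0.125 ]]
```

```bash
cat >> h.py <<'E'
def Tcur():
    s=read_state(); T=np.eye(4); T[:3,:3]=R.from_rotvec(np.ravel(s['ee_rot'])).as_matrix(); T[:3,3]=s['tool_pos']; return T
def Ttop(x,y,z,psi):
    T=np.eye(4); c,s=np.cos(psi),np.sin(psi); T[:3,:3]=np.array([[c,s,0],[s,-c,0],[0,0,-1]]); T[:3,3]=x,y,z; return T
def rows(T1,N,T0=None):
    "per-row shift mm, turn rad, for N equal rows (numerically exact)"
    from scipy.optimize import least_squares
    T0=Tcur() if T0 is None else T0
    def run(p):
        T=T0.copy()
        S=np.eye(4); S[:3,3]=p[:3]/1000; S[:3,:3]=R.from_rotvec(p[3:]).as_matrix()
        for _ in range(N): T=T@S
        return T
    def f(p):
        T=run(p); return np.r_[(T[:3,3]-T1[:3,3])*1000,R.from_matrix(T[:3,:3].T@T1[:3,:3]).as_rotvec()*200]
    return least_squares(f,np.zeros(6)).x.round(4)
def st():
    s=read_state(); T=Tcur(); print('t',round(s['t'],2),'pos',np.round(s['tool_pos'],4),'psi',round(np.arctan2(T[1,0],T[0,0]),4),'zax',T[:3,2].round(3),'F',np.round(s['ft_force'],1),'M',np.round(s['ft_torque'],2),'gap',round(s['finger_gap'],4),'j',np.round(s['joint_pos'],2))
E
python3 - <<'E'
from h import *
print(rows(Ttop(.434,.2515,.2,-.104),10)); st()
E
```

```text
[ 2.52946e+01  3.07813e+01  3.08090e+00  1.00000e-04  0.00000e+00
 -3.18000e-02]
t 0.15 pos [0.2762 0.6155 0.2306] psi -0.4219 zax [-0.    -0.001 -1.   ] F [-0.2 -1.  -0. ] M [ 0.01 -0.01  0.03] gap 0.0856 j [ 1.44  0.36  0.01 -0.   -1.22 -0.29]
```

Call:
jog_arm(deltas=[[-1, 25.3, 30.8, 3, 0, 0, -0.0318], [-1, 25.3, 30.8, 3, 0, 0, -0.0318], [-1, 25.3, 30.8, 3, 0, 0, -0.0318], [-1, 25.3, 30.8, 3, 0, 0, -0.0318], [-1, 25.3, 30.8, 3, 0, 0, -0.0318], [-1, 25.3, 30.8, 3, 0, 0, -0.0318], [-1, 25.3, 30.8, 3, 0, 0, -0.0318], [-1, 25.3, 30.8, 3, 0, 0, -0.0318], [-1, 25.3, 30.8, 3, 0, 0, -0.0318], [-1, 25.3, 30.8, 3, 0, 0, -0.0318]])

```text
t: 1.15
tool_pos: [0.4345, 0.2501, 0.2013]
ee_rot: [-3.137, 0.16, -0.0]
ft_force: [1.3, -0.5, -0.8]
finger_gap: 0.0858
gripper_force: 0.0
```

```bash
python3 - <<'E'
from h import *
st(); c=cam('wrist'); cv2.imwrite('pics/w1.png',c['img'])
E
```

```text
t 1.15 pos [0.4345 0.2501 0.2013] psi -0.1021 zax [ 0.  0. -1.] F [ 1.3 -0.5 -0.8] M [ 0.08 -0.13  0.05] gap 0.0858 j [ 0.91  0.09 -0.41 -0.   -1.07  0.55]
```

View pics/w1.png

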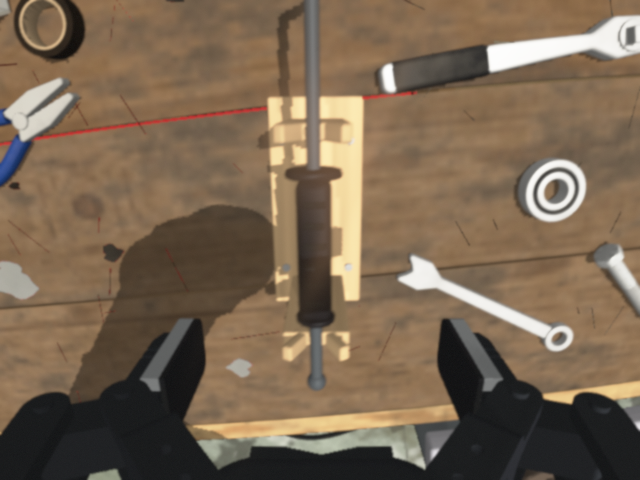

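The wrist view shows the rod running straight up the image from its back end (317,385). The grip spans (316,322) to (314,172), and the uprights are at rows ~132 and ~345.

```bash
python3 - <<'E'
from h import *
c=load('wrist')
P=onz(c,[(312,10),(313.5,160),(317,340),(317,388)],.113); print(P.round(4)); 
d=P[0]-P[2]; print('heading',np.arctan2(d[1],d[0]))
print('disc front/back top', onz(c,[(314,168),(314,180)],.125).round(4), 'flange', onz(c,[(316,318),(316,327)],.122).round(4))
print('uprights', onz(c,[(258,133),(366,133),(281,348),(352,348)],.126).round(4))
uv,Q=cloud(c); col=c['img'][uv[:,1],uv[:,0]].astype(int)
m=(uv[:,0]>290)&(uv[:,0]<345)&(uv[:,1]>165)&(uv[:,1]<330)&(Q[:,2]>.105); A=Q[m]; print(A.min(0),A.max(0),np.percentile(A[:,2],[50,90]))
(cx,cy),wh,a=cv2.minAreaRect(np.float32(A[:,:2]*1000)); print(cx,cy,wh,a)
E
```

```text
[[0.5638 0.2421 0.113 ]
 [0.488  0.2495 0.113 ]
 [0.3744 0.2595 0.113 ]
 [0.3372 0.2635 0.113 ]]
heading -0.09187519222808936
disc front/back top [[0.4852 0.2493 0.125 ]
 [0.4789 0.25   0.125 ]] flange [[0.3952 0.2579 0.122 ]
 [0.3891 0.2585 0.122 ]]
uprights [[0.5063 0.2759 0.126 ]
 [0.5006 0.2208 0.126 ]
 [0.379  0.281  0.126 ]
 [0.3746 0.2379 0.126 ]]
[0.38219178 0.2355794  0.105066  ] [0.48523281 0.2710231  0.12811973] [0.12326276 0.12475412]
433.50592041015625 253.53677368164062 (27.511056900024414, 103.2724380493164) 84.84777069091797
```

Call:
jog_arm(deltas=[[-1, 1, -2, 10, 0, 0, -0.005], [-1, 1, -2, 12, 0, 0, -0.005], [-1, 0, 0, 14, 0, 0, 0], [-1, 0, 0, 15, 0, 0, 0], [-1, 0, 0, 15, 0, 0, 0], [-1, 0, 0, 15, 0, 0, 0], [-1, 0, 0, 13, 0, 0, 0], [-1, 0, 0, 10, 0, 0, 0], [-1, 0, 0, 5, 0, 0, 0], [-1, 0, 0, 0, 0, 0, 0]])

```text
t: 2.2
tool_pos: [0.4361, 0.2554, 0.0914]
ee_rot: [3.137, -0.146, -0.002]
ft_force: [0.7, -0.4, 0.5]
finger_gap: 0.0853
gripper_force: 0.0
```

Call:
jog_arm(deltas=[[0.3, 0, 0, 0, 0, 0, 0], [0.5, 0, 0, 0, 0, 0, 0], [0.8, 0, 0, 0, 0, 0, 0], [1, 0, 0, 0, 0, 0, 0], [1, 0, 0, 0, 0, 0, 0], [1, 0, 0, 0, 0, 0, 0], [1, 0, 0, 0, 0, 0, 0], [1, 0, 0, 0, 0, 0, 0], [1, 0, 0, 0, 0, 0, 0], [1, 0, 0, 0, 0, 0, 0]], grip_force=110)

```text
t: 3.2
tool_pos: [0.4369, 0.2556, 0.0928]
ee_rot: [-3.138, 0.147, -0.001]
ft_force: [-0.9, -1.2, 6.7]
finger_gap: 0.0186
gripper_force: 107.3
```

```bash
python3 - <<'E'
from h import *
st(); c=cam('wrist'); cv2.imwrite('pics/w2.png',c['img'])
E
```

```text
t 3.2 pos [0.4369 0.2556 0.0928] psi -0.0935 zax [ 0.001  0.001 -1.   ] F [-0.9 -1.2  6.7] M [-0.18  0.34 -0.01] gap 0.0186 j [ 0.92  0.22 -0.54  0.   -0.81  0.56]
```

View pics/w2.png

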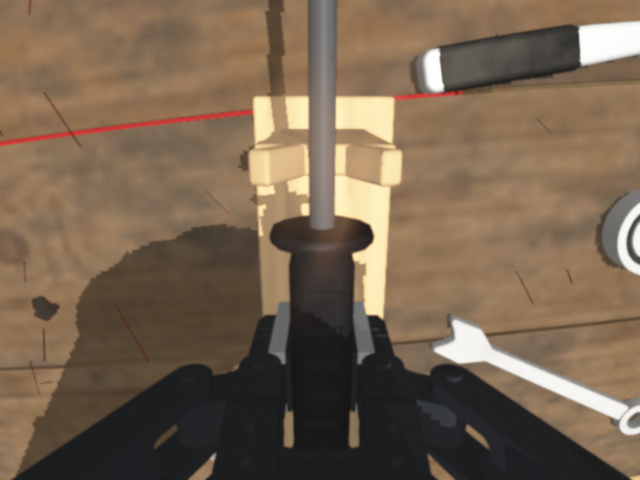

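Call:
jog_arm(deltas=[[1, 0, 0, -6, 0, 0, 0], [1, 0, 0, -12, 0, 0, 0], [1, 0, 0, -18, 0, 0, 0], [1, 0, 0, -20, 0, 0, 0], [1, 0, 0, -20, 0, 0, 0], [1, 0, 0, -20, 0, 0, 0], [1, 0, 0, -20, 0, 0, 0], [1, 0, 0, -18, 0, 0, 0], [1, 0, 0, -12, 0, 0, 0], [1, 0, 0, -6, 0, 0, 0]])

```text
t: 4.25
tool_pos: [0.4367, 0.2556, 0.2458]
ee_rot: [-3.137, 0.147, -0.002]
ft_force: [-0.8, -0.1, -1.7]
finger_gap: 0.0185
gripper_force: 107.4
```

```bash
python3 - <<'E'
from h import *
st()
for n in('top','side'):
    uv,P=cloud(load(n)); m=(P[:,0]>.38)&(P[:,0]<.68)&(P[:,1]>-.3)&(P[:,1]<.2)&(P[:,2]>.1); 
    for y in np.arange(-.3,.2,.1):
        k=m&(P[:,1]>y)&(P[:,1]<y+.1); print(n,round(y,1),k.sum(),P[k].max(0) if k.any() else '')
print(rows(Ttop(.4245,-.211,.244,.478),20))
E
```

```text
t 4.25 pos [0.4367 0.2556 0.2458] psi -0.0938 zax [ 0.001  0.001 -1.   ] F [-0.8 -0.1 -1.7] M [-0.03  0.08  0.02] gap 0.0185 j [ 0.92  0.07 -0.33  0.   -1.17  0.56]
top -0.3 361 [ 0.62771516 -0.20027839  0.14755791]
top -0.2 302 [ 0.59699857 -0.13439775  0.14697349]
top -0.1 1 [ 0.64660299 -0.00602865  0.10063161]
top 0.0 92 [0.66780453 0.09951747 0.11386796]
top 0.1 106 [0.66816126 0.15840788 0.11506762]
side -0.3 1446 [ 0.6278419  -0.20000851  0.14614498]
side -0.2 815 [ 0.60005805 -0.1352599   0.14524411]
side -0.1 0 
side 0.0 74 [0.66968365 0.09975548 0.11362452]
side 0.1 57 [0.66896719 0.15315219 0.11348323]
[-4.79400e+00  2.31667e+01  6.96000e-02 -1.00000e-04 -1.00000e-04
 -2.86000e-02]
```

```bash
python3 - <<'E'
from h import *
M=Ttop(.45,.02,.246,.19)
print(rows(M,10)); print(rows(Ttop(.4245,-.211,.244,.478),10,M))
E
```

```text
[ 5.27400e-01  2.36684e+01 -3.98000e-02 -1.00000e-04 -1.00000e-04
 -2.84000e-02]
[-9.7118 21.2015  0.2     0.      0.     -0.0288]
```

Call:
jog_arm(deltas=[[1, 0.3, 12, 0, 0, 0, -0.015], [1, 0.5, 23, 0, 0, 0, -0.0285], [1, 0.5, 25, 0, 0, 0, -0.03], [1, 0.5, 25, 0, 0, 0, -0.03], [1, 0.5, 25, 0, 0, 0, -0.03], [1, 0.5, 25, 0, 0, 0, -0.03], [1, 0.5, 25, 0, 0, 0, -0.03], [1, 0.5, 25, 0, 0, 0, -0.03], [1, 0.5, 25, 0, 0, 0, -0.03], [1, 0.5, 25, 0, 0, 0, -0.03]])

```text
t: 5.25
tool_pos: [0.4484, 0.0198, 0.2434]
ee_rot: [3.127, 0.3, -0.003]
ft_force: [-0.2, 1.1, -1.7]
finger_gap: 0.0186
gripper_force: 107.3
```

Call:
jog_arm(deltas=[[1, -9.7, 21.2, 0.2, 0, 0, -0.0288], [1, -9.7, 21.2, 0.2, 0, 0, -0.0288], [1, -9.7, 21.2, 0.2, 0, 0, -0.0288], [1, -9.7, 21.2, 0.2, 0, 0, -0.0288], [1, -9.7, 21.2, 0.2, 0, 0, -0.0288], [1, -9.7, 21.2, 0.2, 0, 0, -0.0288], [1, -9.7, 21.2, 0.2, 0, 0, -0.0288], [1, -9.7, 21.2, 0.2, 0, 0, -0.0288], [1, -7, 15, 0.2, 0, 0, -0.02], [1, -3, 7, 0.2, 0, 0, -0.009]])

```text
t: 6.25
tool_pos: [0.4224, -0.1883, 0.2413]
ee_rot: [-3.062, -0.699, 0.003]
ft_force: [-0.2, 1.0, -1.7]
finger_gap: 0.0185
gripper_force: 107.5
```

```bash
python3 - <<'E'
from h import *
st(); c=cam('wrist'); s=cam('side'); t=cam('top')
can=np.zeros((480,800,3),np.uint8); can[:,:400]=c['img'][:,150:550]; can[:240,400:]=cv2.resize(s['img'][230:390,225:492],(400,240)); can[240:,400:]=cv2.resize(t['img'][160:320,340:607],(400,240))
cv2.imwrite('pics/w3.png',can)
E
```

```text
t 6.25 pos [ 0.4224 -0.1883  0.2413] psi 0.4486 zax [-0.002  0.    -1.   ] F [-0.2  1.  -1.7] M [0.03 0.03 0.  ] gap 0.0185 j [ 0.01 -0.01 -0.42 -0.   -1.16  2.01]
```

View pics/w3.png

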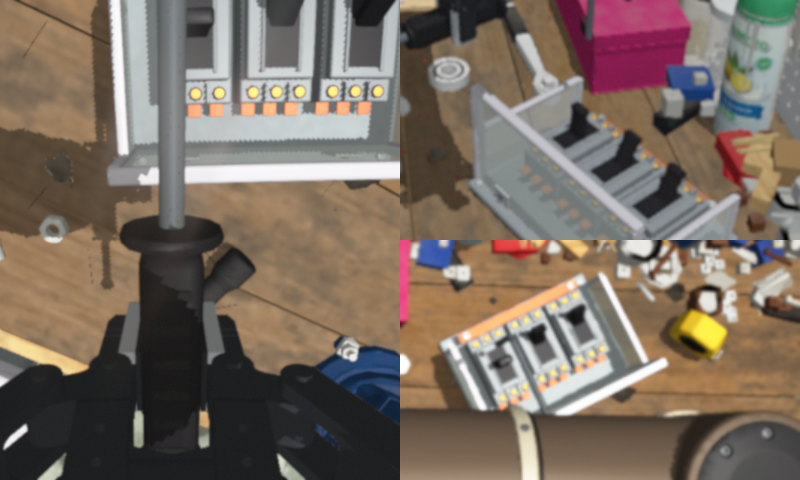

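The composite shows the rod crossing above the guard's top edge at crop (172,170), left of the tripped lever's head at crop (200,18). It needs to go ~20 mm to the right.

```bash
python3 - <<'E'
from h import *
c=load('wrist'); T=Tcur(); Ti=np.linalg.inv(T)
tl=lambda P:(np.c_[P,np.ones(len(P))]@Ti.T[:,:3]*1000).round(1)
rz=T[2,3]+.0192
print('rod in tool', tl(onz(c,[(321.5,5),(322,200)],rz)))
W=onz(c,[(350,16)],.100); print('lever head',W,tl(W))
uv,P=cloud(c); col=c['img'][uv[:,1],uv[:,0]].astype(int)
m=(P[:,2]>.132)&(P[:,2]<.152)&(col.min(1)>140)&(uv[:,1]<260)&((uv[:,0]>345))&(P[:,1]<-.1); Q=P[m]
r=cv2.minAreaRect(np.float32(Q[:,:2]*1000)); print(m.sum(),r,np.median(Q[:,2])); print('guard left end', onz(c,[(263,173)],.142))
print('pred guard left end',np.array([.4977,-.2429])+.12*np.array([-.46,.888]))
print('shadow z etc'); print(rows(Ttop(.4245,-.211,.241,.478),10))
E
```

```text
rod in tool [[107.4   0.9 -19.3]
 [ 53.8   1.1 -19.3]]
lever head [[ 0.55349682 -0.14525087  0.1       ]] [[135.9  18.8 141.5]]
5496 ((510.3834533691406, -264.97235107421875), (11.941532135009766, 185.53138732910156), 27.505340576171875) 0.14055172362379076
guard left end [[ 0.44761669 -0.13840158  0.142     ]]
pred guard left end [ 0.4425  -0.13634]
shadow z etc
[-9.2590e-01  2.2001e+00  6.6100e-02 -1.0000e-04  1.0000e-04 -3.0000e-03]
```

Call:
jog_arm(deltas=[[1, -1.5, 4, 0, 0, 0, -0.006], [1, -2, 6, 0, 0, 0, -0.009], [1, -2, 6, 2, 0, 0, -0.009], [1, -1.2, 5, 5, 0, 0, -0.006], [1, 0, 0, 8, 0, 0, 0], [1, 0, 0, 10, 0, 0, 0], [1, 0, 0, 10, 0, 0, 0], [1, 0, 0, 5, 0, 0, 0], [1, 0, 0, 2, 0, 0, 0], [1, 0, 0, 0, 0, 0, 0]])

```text
t: 7.4
tool_pos: [0.4269, -0.2088, 0.2]
ee_rot: [-3.052, -0.746, 0.001]
ft_force: [-0.9, 0.2, -1.4]
finger_gap: 0.0189
gripper_force: 107.5
```

```bash
python3 - <<'E'
from h import *
st(); c=cam('wrist'); s=cam('side'); t=cam('top')
can=np.zeros((500,800,3),np.uint8); can[:,400:]=cv2.resize(s['img'][230:390,265:393],(400,500),interpolation=cv2.INTER_CUBIC)
can[:240,:400]=c['img'][:240,200:600]; can[240:480,:400]=cv2.resize(t['img'][180:276,360:520],(400,240))
cv2.imwrite('pics/w4.png',can)
E
```

```text
t 7.4 pos [ 0.4269 -0.2088  0.2   ] psi 0.4793 zax [-0.001 -0.    -1.   ] F [-0.9  0.2 -1.4] M [-0.    0.04 -0.04] gap 0.0189 j [-0.04  0.05 -0.46  0.   -1.06  2.09]
```

View pics/w4.png

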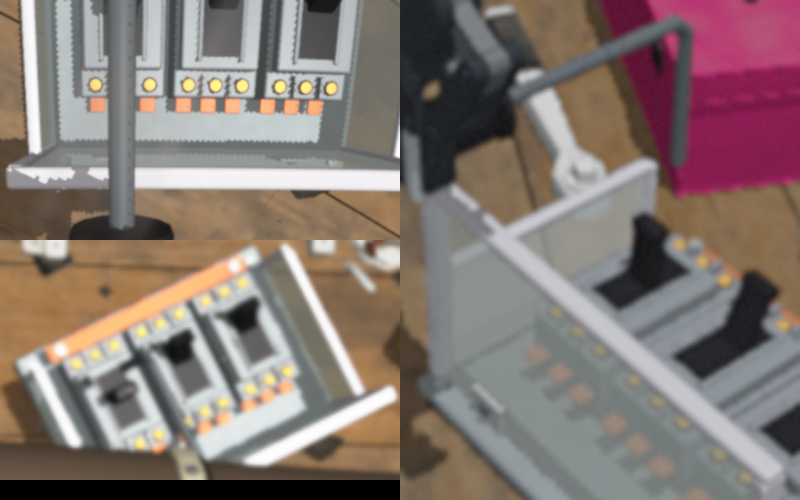

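The side crop shows the leg hanging straight, from its bend at crop (680,30) to its tip at crop (680,165). In the wrist crop the rod is centred on breaker A, between the yellow dots at 95 and 149.

```bash
python3 - <<'E'
from h import *
s=load('side'); t=load('top'); O=np.array([.5598,-.2107])+.001*np.array([.888,.46]); A=np.array([[.888,.46],[-.46,.888]])
pan=lambda P:((np.atleast_2d(P)[:,:2]-O)@A.T*1000).round(1)
f=lambda x,y:(265+(x-400)/3.125,230+y/3.125)
print('tip bottom',pan(onz(s,[f(680,163)],.1305)),'bend',pan(onz(s,[f(680,28)],.222)))
print('lever a top mid side',pan(onz(s,[f(652,222)],.102)))
g=lambda x,y:(360+x/2.5,180+(y-240)/2.5)
print('lever a top mid top-cam',pan(onz(t,[g(121,390)],.100)), 'neighbours on', pan(onz(t,[g(180,347),g(242,307)],.097)))
m=(s['img'].max(2)<60); uv,P=cloud(s); c=s['img'][uv[:,1],uv[:,0]].max(1)
k=(c<60)&(P[:,2]>.09)&(P[:,2]<.112)&(np.linalg.norm(P[:,:2]-[.551,-.148],axis=1)<.035); print('lever cloud',pan(P[k]).mean(0),pan(P[k]).min(0),pan(P[k]).max(0),P[k,2].max())
k=np.linalg.norm(P-np.array([.569,-.137,.16]),axis=1)<.04; print('leg cloud',k.sum(),pan(P[k]).mean(0) if k.any() else 0, pan(Tcur()[:2,3]))
E
```

```text
tip bottom [[43.1 62.1]] bend [[29.6 54. ]]
lever a top mid side [[25.  60.9]]
lever a top mid top-cam [[22.4 64.7]] neighbours on [[ 32.8   4.7]
 [ 40.  -56.5]]
lever cloud [20.71609195 59.02758621] [16.7 51.2] [27.6 68.3] 0.10465327814738201
leg cloud 189 [38.46560847 59.92222222] [[-117.8   62.6]]
```

Call:
jog_arm(deltas=[[1, 0, 0, 4, 0, 0, 0], [1, 0, 0, 8, 0, 0, 0], [1, 0, 0, 9, 0, 0, 0], [1, 0, 0, 9, 0, 0, 0], [1, -1, 0, 8, 0, 0, 0], [1, -1, 0, 7, 0, 0, 0], [1, -1, 0, 5, 0, 0, 0], [1, 0, 0, 3, 0, 0, 0], [1, 0, 0, 1, 0, 0, 0], [1, 0, 0, 0, 0, 0, 0]])

```text
t: 8.55
tool_pos: [0.4244, -0.2102, 0.1464]
ee_rot: [3.052, 0.746, 0.0]
ft_force: [0.2, -0.2, -1.8]
finger_gap: 0.0185
gripper_force: 107.5
```

```bash
cat >> h.py <<'E'
def pst():
    O=np.array([.5598,-.2107])+.001*np.array([.888,.46]); A=np.array([[.888,.46],[-.46,.888]])
    st(); F=np.mean([read_state()['ft_force'] for _ in range(3)],0); print('panel xy TCP',(A@(Tcur()[:2,3]-O)*1000).round(1),'panel F',(A@F[:2]).round(2),F[2].round(2))
E
python3 - <<'E'
from h import *
pst(); s=cam('side'); cv2.imwrite('pics/s5.png',cv2.resize(s['img'][230:390,265:425],(600,600),interpolation=cv2.INTER_CUBIC))
E
```

```text
t 8.55 pos [ 0.4244 -0.2102  0.1464] psi 0.4792 zax [ 0. -0. -1.] F [ 0.2 -0.2 -1.8] M [-0.02  0.   -0.  ] gap 0.0185 j [-0.04  0.1  -0.54  0.   -0.93  2.09]
panel xy TCP [-121.    62.7] panel F [ 0.11 -0.32] -1.76
```

View pics/s5.png

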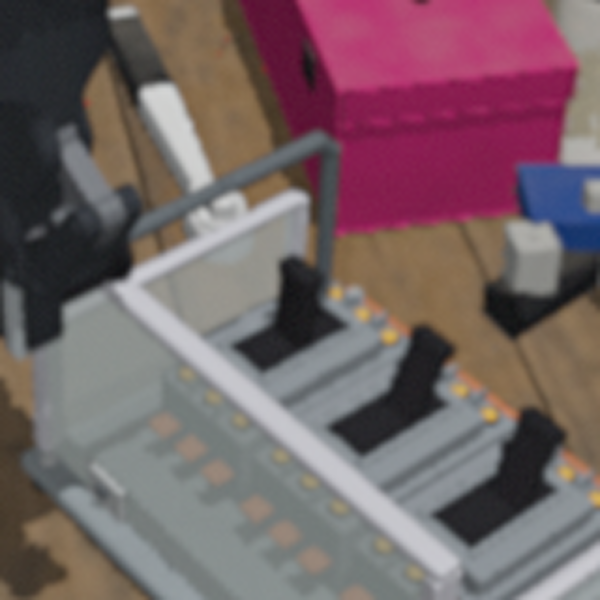

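The leg now stands just behind the tripped lever, at crop (328,270), and clear of it. Pulling towards the guard.

Call:
jog_arm(deltas=[[1, -2, 0, 0, 0, 0, 0], [1, -2.5, 0, 0, 0, 0, 0], [1, -2.5, 0, 0, 0, 0, 0], [1, -2.5, 0, 0, 0, 0, 0], [1, -2.5, 0, 0, 0, 0, 0], [1, -2.5, 0, 0, 0, 0, 0], [1, -2.5, 0, 0, 0, 0, 0], [1, -2, 0, 0, 0, 0, 0], [1, -1, 0, 0, 0, 0, 0], [1, 0, 0, 0, 0, 0, 0]])

```text
t: 9.6
tool_pos: [0.4082, -0.2194, 0.1469]
ee_rot: [3.051, 0.745, 0.006]
ft_force: [4.6, 3.1, -1.2]
finger_gap: 0.0187
gripper_force: 107.5
```

```bash
python3 - <<'E'
from h import *
pst()
E
```

```text
t 9.6 pos [ 0.4082 -0.2194  0.1469] psi 0.4793 zax [ 0.004 -0.    -1.   ] F [ 4.6  3.1 -1.2] M [ 1.29 -2.26  0.04] gap 0.0187 j [-0.07  0.08 -0.56 -0.   -0.92  2.12]
panel xy TCP [-139.6   62.1] panel F [5.51 0.65] -1.24
```

Call:
jog_arm(deltas=[[1, -1, 0, 0, 0, 0, 0], [1, -1, 0, 0, 0, 0, 0], [1, -1, 0, 0, 0, 0, 0], [1, -1, 0, 0, 0, 0, 0], [1, -1, 0, 0, 0, 0, 0], [1, -1, 0, 0, 0, 0, 0], [1, -1, 0, 0, 0, 0, 0], [1, 0, 0, 0, 0, 0, 0], [1, 0, 0, 0, 0, 0, 0], [1, 0, 0, 0, 0, 0, 0]])

```text
t: 10.6
tool_pos: [0.4027, -0.2227, 0.1475]
ee_rot: [3.05, 0.746, 0.008]
ft_force: [6.3, 3.2, 0.9]
finger_gap: 0.0186
gripper_force: 107.8
```

```bash
python3 - <<'E'
from h import *
pst()
E
```

```text
t 10.6 pos [ 0.4027 -0.2227  0.1475] psi 0.4795 zax [ 0.005 -0.    -1.   ] F [6.3 3.2 0.9] M [ 1.46 -2.63  0.05] gap 0.0186 j [-0.08  0.08 -0.57  0.   -0.92  2.13]
panel xy TCP [-146.    61.6] panel F [ 7.07 -0.07] 0.86
```

Call:
jog_arm(deltas=[[1, -0.6, 0, 0, 0, 0, 0], [1, -0.6, 0, 0, 0, 0, 0], [1, -0.6, 0, 0, 0, 0, 0], [1, -0.6, 0, 0, 0, 0, 0], [1, -0.6, 0, 0, 0, 0, 0], [1, -0.5, 0, 0, 0, 0, 0], [1, 0, 0, 0, 0, 0, 0], [1, 0, 0, 0, 0, 0, 0], [1, 0, 0, 0, 0, 0, 0], [1, 0, 0, 0, 0, 0, 0]])

```text
t: 11.6
tool_pos: [0.4004, -0.2243, 0.1477]
ee_rot: [3.05, 0.746, 0.01]
ft_force: [7.4, 4.1, 0.7]
finger_gap: 0.0185
gripper_force: 107.8
```

```bash
python3 - <<'E'
from h import *
pst()
E
```

```text
t 11.6 pos [ 0.4004 -0.2243  0.1477] psi 0.4796 zax [ 0.007 -0.    -1.   ] F [7.4 4.1 0.7] M [ 1.81 -3.33  0.07] gap 0.0185 j [-0.08  0.07 -0.57 -0.   -0.92  2.13]
panel xy TCP [-148.8   61.3] panel F [8.45 0.21] 0.69
```

Call:
jog_arm(deltas=[[1, -0.5, 0, 0, 0, 0, 0], [1, -0.5, 0, 0, 0, 0, 0], [1, -0.5, 0, 0, 0, 0, 0], [1, -0.5, 0, 0, 0, 0, 0], [1, -0.5, 0, 0, 0, 0, 0], [1, 0, 0, 0, 0, 0, 0], [1, 0, 0, 0, 0, 0, 0], [1, 0, 0, 0, 0, 0, 0], [1, 0, 0, 0, 0, 0, 0], [1, 0, 0, 0, 0, 0, 0]])

```text
t: 12.6
tool_pos: [0.3994, -0.2254, 0.1482]
ee_rot: [3.049, 0.746, 0.014]
ft_force: [8.3, 4.8, 0.9]
finger_gap: 0.0187
gripper_force: 107.9
```

```bash
python3 - <<'E'
from h import *
pst()
E
```

```text
t 12.6 pos [ 0.3994 -0.2254  0.1482] psi 0.4798 zax [ 0.009 -0.001 -1.   ] F [8.3 4.8 0.9] M [ 2.28 -4.22  0.02] gap 0.0187 j [-0.08  0.07 -0.57 -0.   -0.92  2.13]
panel xy TCP [-150.1   60.7] panel F [9.62 0.47] 0.89
```

Call:
jog_arm(deltas=[[1, -0.5, 0, 0, 0, 0, 0], [1, -0.5, 0, 0, 0, 0, 0], [1, -0.5, 0, 0, 0, 0, 0], [1, 0, 0, 0, 0, 0, 0], [1, 0, 0, 0, 0, 0, 0], [1, 0, 0, 0, 0, 0, 0], [1, 0, 0, 0, 0, 0, 0], [1, 0, 0, 0, 0, 0, 0], [1, 0, 0, 0, 0, 0, 0], [1, 0, 0, 0, 0, 0, 0]])

```text
t: 13.6
tool_pos: [0.3955, -0.2263, 0.1473]
ee_rot: [3.05, 0.745, 0.006]
ft_force: [5.2, 2.4, 4.4]
finger_gap: 0.0183
gripper_force: 108.5
```

```bash
python3 - <<'E'
from h import *
pst(); print(read_state()['tau']); s=cam('side'); pst(); cv2.imwrite('pics/s6.png',cv2.resize(s['img'][230:390,265:425],(600,600),interpolation=cv2.INTER_CUBIC))
E
```

```text
t 13.6 pos [ 0.3955 -0.2263  0.1473] psi 0.4793 zax [ 0.004 -0.001 -1.   ] F [5.2 2.4 4.4] M [ 1.53 -2.97 -0.  ] gap 0.0183 j [-0.09  0.07 -0.58  0.   -0.92  2.14]
panel xy TCP [-154.    61.7] panel F [ 5.7  -0.22] 4.37
[-2.22568341e+00 -2.76577431e+01  1.92959118e+01  6.13830015e+00
 -2.79616356e+00 -6.83182385e-03]
t 13.65 pos [ 0.3955 -0.2263  0.1473] psi 0.4793 zax [ 0.004 -0.    -1.   ] F [5.6 2.8 4.5] M [ 1.56 -2.91  0.01] gap 0.0185 j [-0.09  0.07 -0.58  0.   -0.92  2.14]
panel xy TCP [-154.1   61.7] panel F [ 6.25 -0.14] 4.5
```

View pics/s6.png

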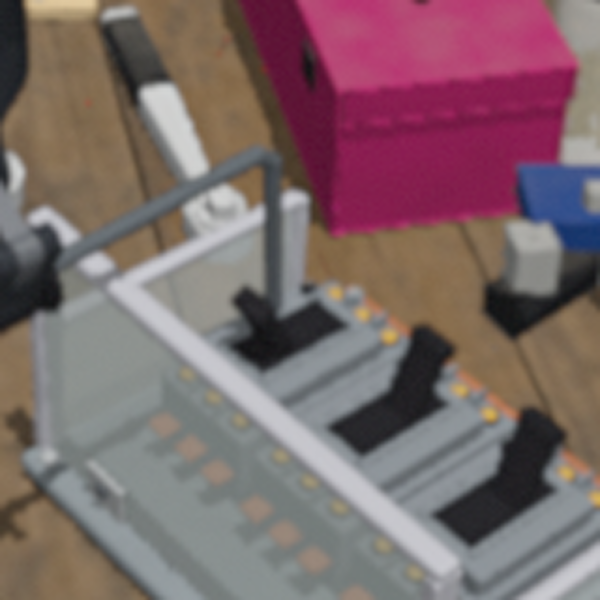

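The crop shows lever A leaning right over to the guard (top at (245,293)). The leg, from (270,155) to (284,305), is now slanted, so the hook has pitched in the grip. I'll measure that pitch in the hook's plane.

```bash
cat >> h.py <<'E'
def onplane(c,uv,y=.061):
    "hits in panel coords (mm) on the vertical plane panel y"
    O=np.array([.5598,-.2107])+.001*np.array([.888,.46]); A=np.array([[.888,.46],[-.46,.888]])
    o,d=rays(c,uv); n=np.r_[A[1],0]; k=(y+O@A[1]-o@n)/(d@n); P=o+d*k[:,None]
    return (np.c_[(P[:,:2]-O)@A.T,P[:,2]]*1000).round(1)
E
python3 - <<'E'
from h import *
f=lambda L:[(265+x/3.75,230+y/3.75) for x,y in L]
s=load('side')
print('now: rod near hand, bend, leg mid, tip',onplane(s,f([(75,252),(262,160),(273,200),(285,300)])))
print('lever top, lever base',onplane(s,f([(246,293),(265,335)])))
print('s5: rod, bend, leg low', onplane(s,f([(150,222),(318,142),(327,190),(328,280)])))
E
```

```text
now: rod near hand, bend, leg mid, tip [[-9.120e+01  6.100e+01  1.696e+02]
 [ 1.000e-01  6.100e+01  1.701e+02]
 [ 6.800e+00  6.100e+01  1.466e+02]
 [ 1.620e+01  6.100e+01  8.790e+01]]
lever top, lever base [[ -5.9  61.  103.6]
 [  5.7  61.   73.8]]
s5: rod, bend, leg low [[-55.8  61.  166.5]
 [ 29.9  61.  165.3]
 [ 36.6  61.  137.3]
 [ 40.6  61.   86. ]]
```

```bash
python3 - <<'E'
from h import *
s=load('side'); g=cv2.cvtColor(s['img'],cv2.COLOR_BGR2GRAY).astype(int)
for v in range(272,324,2): print(v,' '.join('%3d'%x for x in g[v,322:356]))
uv,P=cloud(s); O=np.array([.5598,-.2107])+.001*np.array([.888,.46]); A=np.array([[.888,.46],[-.46,.888]])
Q=np.c_[(P[:,:2]-O)@A.T,P[:,2]]*1000
for z in range(66,180,6):
    m=(abs(Q[:,2]-z)<3)&(Q[:,0]>-30)&(Q[:,0]<40)&(abs(Q[:,1]-60)<14); 
    if m.sum()>3: print(z,m.sum(),np.percentile(Q[m,0],[5,25,50,75,95]).round(1))
E
```

```text
272 110 109 110 108 108 108 109 111 111 108 103  96  88  81  83  87  91  87  72  64  62  61  62  57  48  47  44  45  45  46  45  46  53  62
274 105 107 110 111 110 109 104  97  92  89  89  86  79  66  62  69  76  75  68  63  64  65  66  62  55  48  45  41  44  40  47  47  56  64
276 108 108 106  98  92  89  88  89  94 102 107 105  98  76  65  70  72  74  69  68  64  65  65  61  58  52  46  45  46  46  46  49  54  59
278  97 101 108 106 103 105 107 109 110 110 107 108 100  77  66  71  76  83  94  95  77  63  60  60  60  58  50  44  46  45  44  52  58  62
280 165 183 196 194 176 149 127 113 107 108 111 111 102  79  67  72  75  81  99 122 127 121 107  91  72  59  52  48  45  45  46  52  62  65
282 207 209 208 207 202 195 187 163 129 110 110 112 104  79  67  71  77 100 149 185 197 196 193 183 155 105  63  53  46  43  43  50  61  67
284 186 197 199 197 188 183 189 188 158 122 114 130 134 105  72  71  78 107 156 187 189 178 166 160 148 106  65  59  53  44  48  56  70  68
286 149 157 159 157 158 165 180 187 177 167 173 189 184 140  83  70  75  92 125 147 147 140 143 147 138 100  65  58  57 
[... 2450 characters left out ...]
6  24  23  22  21  22  27  27  25  28  34  38  47  60  80  99 120 134 136 139 142 143 145
66 296 [-8.8 -0.1 14.  28.8 37.9]
72 19 [ 2.7  3.2  5.3  9.9 12.8]
78 17 [-0.   1.9  4.8  7.5  8.9]
84 19 [-1.8 -0.6  0.6  4.   6.7]
90 18 [-6.6 -5.6 -1.   2.8  8.6]
96 83 [-7.6 -5.4 -2.5  0.4  7.8]
102 28 [-1.4  0.4  4.6  6.1 10.8]
108 15 [ 4.5  4.9  6.1  8.5 11.1]
114 20 [ 3.1  4.1  5.6  7.  10.6]
120 13 [2.6 3.7 4.6 6.2 9.1]
126 17 [2.4 3.6 5.  5.4 7.1]
132 15 [1.9 3.1 3.9 5.1 6.8]
138 15 [1.8 2.6 3.8 5.1 6.3]
144 16 [1.2 2.1 2.8 5.  6.4]
150 14 [2.  2.6 3.1 4.3 6.4]
156 15 [1.1 1.7 2.1 4.  5.7]
162 15 [0.8 1.9 2.7 4.4 5.9]
168 15 [-10.6  -0.1   1.7   4.6   6. ]
174 68 [-28.6 -23.2 -15.3  -6.    2.7]
```

Call:
jog_arm(deltas=[[1, 2, 0, 0, 0, 0, 0], [1, 3, 0, 0, 0, -0.01, 0], [1, 3, 0, 0, 0, -0.01, 0], [1, 3, 0, 0, 0, -0.01, 0], [1, 3, 0, 0, 0, -0.01, 0], [1, 3, 0, 1, 0, -0.01, 0], [1, 3, 0, 1, 0, -0.01, 0], [1, 2, 0, 1, 0, -0.01, 0], [1, 0, 0, 0, 0, 0, 0], [1, 0, 0, 0, 0, 0, 0]], grip_force=120)

```text
t: 14.65
tool_pos: [0.4128, -0.2159, 0.1424]
ee_rot: [3.034, 0.741, -0.108]
ft_force: [0.4, 1.2, -2.7]
finger_gap: 0.0184
gripper_force: 117.1
```

```bash
cat >> h.py <<'E'
def zprof():
    s=cam('side'); O=np.array([.5598,-.2107])+.001*np.array([.888,.46]); A=np.array([[.888,.46],[-.46,.888]])
    uv,P=cloud(s); col=s['img'][uv[:,1],uv[:,0]].astype(int).max(1); Q=np.c_[(P[:,:2]-O)@A.T,P[:,2]]*1000
    for z in range(72,186,6):
        m=(abs(Q[:,2]-z)<3)&(Q[:,0]>-30)&(Q[:,0]<60)&(abs(Q[:,1]-60)<14)&(col<130)
        b=m&(col<58); g=m&(col>=62)
        print(z,'black',b.sum(),np.percentile(Q[b,0],[5,50,95]).round(1) if b.sum()>2 else '','| grey',g.sum(),np.percentile(Q[g,0],[5,50,95]).round(1) if g.sum()>2 else '')
    m=(Q[:,0]>-100)&(Q[:,0]<60)&(abs(Q[:,1]-60)<10)&(Q[:,2]>150)&(Q[:,2]<195)&(col<130)
    print('rod slope,z at x=0',np.polyfit(Q[m,0],Q[m,2],1).round(3),m.sum())
    m=(abs(Q[:,2]-135)<28)&(Q[:,0]>-30)&(Q[:,0]<60)&(abs(Q[:,1]-60)<12)&(col<130)
    if m.sum()>5: print('leg x vs z',np.polyfit(Q[m,2]-100,Q[m,0],1).round(3),m.sum())
E
python3 - <<'E'
from h import *
pst(); zprof()
E
```

```text
t 14.65 pos [ 0.4128 -0.2159  0.1424] psi 0.4793 zax [-0.063 -0.032 -0.997] F [ 0.4  1.2 -2.7] M [ 0.35 -0.57  0.02] gap 0.0184 j [-0.03  0.12 -0.55  0.04 -0.96  2.05]
panel xy TCP [-134.   63.] panel F [0.95 0.86] -2.72
72 black 24 [ 8.5 10.2 21. ] | grey 3 [ 9.3 21.4 22.6]
78 black 19 [ 7.1  8.5 15.9] | grey 9 [ 7.2 21.9 23.4]
84 black 22 [ 4.6  7.7 13.2] | grey 12 [12.2 21.5 24.6]
90 black 19 [ 4.   5.4 10.9] | grey 15 [14.4 21.1 24.7]
96 black 45 [ 0.6  4.3 10.4] | grey 19 [ 1.4 19.8 24.5]
102 black 21 [1.5 6.5 8.7] | grey 32 [ 2.9 19.4 25.5]
108 black 0  | grey 14 [19.8 21.4 25.5]
114 black 0  | grey 12 [19.8 21.6 25.6]
120 black 0  | grey 14 [20.4 21.5 24.7]
126 black 0  | grey 19 [20.7 21.6 27.7]
132 black 0  | grey 15 [20.5 23.1 25.3]
138 black 0  | grey 16 [21.  23.3 26.6]
144 black 0  | grey 10 [21.6 23.4 27.1]
150 black 0  | grey 18 [18.9 22.6 27.2]
156 black 0  | grey 67 [-25.9   0.6  20.4]
162 black 0  | grey 77 [-26.9  -7.6  15.3]
168 black 0  | grey 0 
174 black 0  | grey 0 
180 black 0  | grey 0 
rod slope,z at x=0 [-1.60000e-02  1.58661e+02] 322
leg x vs z [-0.672 39.306] 260
```

Call:
jog_arm(deltas=[[1, 0, 0, -1.5, 0, 0, 0], [1, -1, 0, -1.5, 0, 0, 0], [1, -2, 0, 0, 0, 0, 0], [1, -2, 0, 0, 0, 0, 0], [1, -2, 0, 0, 0, 0, 0], [1, -2, 0, 0, 0, 0, 0], [1, -2, 0, 0, 0, 0, 0], [1, -2, 0, 0, 0, 0, 0], [1, -1, 0, 0, 0, 0, 0], [1, 0, 0, 0, 0, 0, 0]])

```text
t: 15.7
tool_pos: [0.4047, -0.2221, 0.1481]
ee_rot: [3.032, 0.741, -0.093]
ft_force: [9.0, 4.2, 0.1]
finger_gap: 0.0185
gripper_force: 117.4
```

```bash
python3 - <<'E'
from h import *
pst()
E
```

```text
t 15.7 pos [ 0.4047 -0.2221  0.1481] psi 0.4795 zax [-0.053 -0.032 -0.998] F [9.  4.2 0.1] M [ 2.09 -3.82  0.03] gap 0.0185 j [-0.04  0.1  -0.55  0.04 -0.97  2.07]
panel xy TCP [-143.9   61.2] panel F [ 9.89 -0.4 ] 0.11
```

```bash
python3 - <<'E'
from h import *
zprof()
E
```

```text
72 black 20 [ 3.9  6.8 12. ] | grey 0 
78 black 18 [0.9 3.5 8.8] | grey 4 [ 1.5  7.4 13.1]
84 black 14 [-1.5  2.1  8.4] | grey 13 [-1.3 12.5 15. ]
90 black 15 [-5.8 -1.   5.2] | grey 13 [ 4.  12.  17.1]
96 black 55 [-6.5 -3.1  1.3] | grey 31 [-6.2  3.8 16. ]
102 black 3 [-3.  -1.2 -1.2] | grey 15 [10.3 12.3 16.7]
108 black 0  | grey 14 [10.2 12.9 15.5]
114 black 0  | grey 17 [10.7 12.3 16. ]
120 black 0  | grey 18 [10.5 12.8 17.5]
126 black 0  | grey 16 [11.6 13.4 17.7]
132 black 0  | grey 15 [11.1 13.8 16.9]
138 black 0  | grey 13 [11.4 12.6 16.2]
144 black 0  | grey 14 [11.1 13.3 18.6]
150 black 0  | grey 18 [11.1 13.5 16.8]
156 black 0  | grey 16 [10.9 14.1 19. ]
162 black 0  | grey 27 [-23.2   7.1  16.3]
168 black 0  | grey 103 [-27.9  -9.6   8.2]
174 black 0  | grey 0 
180 black 0  | grey 0 
rod slope,z at x=0 [-7.20000e-02  1.64176e+02] 335
leg x vs z [6.0000e-03 1.3259e+01] 149
```

Call:
jog_arm(deltas=[[1, -0.5, 0, 0, 0, 0, 0], [1, -0.5, 0, 0, 0, 0, 0], [1, -0.5, 0, 0, 0, 0, 0], [1, -0.5, 0, 0, 0, 0, 0], [1, 0, 0, 0, 0, 0, 0], [1, 0, 0, 0, 0, 0, 0], [1, 0, 0, 0, 0, 0, 0], [1, 0, 0, 0, 0, 0, 0], [1, 0, 0, 0, 0, 0, 0], [1, 0, 0, 0, 0, 0, 0]])

```text
t: 16.75
tool_pos: [0.4037, -0.2229, 0.1484]
ee_rot: [3.032, 0.742, -0.091]
ft_force: [10.0, 5.2, -0.3]
finger_gap: 0.0185
gripper_force: 117.4
```

```bash
python3 - <<'E'
from h import *
pst(); zprof(); pst()
E
```

```text
t 16.75 pos [ 0.4037 -0.2229  0.1484] psi 0.4797 zax [-0.052 -0.032 -0.998] F [10.   5.2 -0.3] M [ 2.55 -4.47  0.13] gap 0.0185 j [-0.05  0.1  -0.56  0.04 -0.97  2.07]
panel xy TCP [-145.2   61. ] panel F [ 1.123e+01 -1.000e-02] -0.3
72 black 19 [ 2.7  6.3 11.8] | grey 0 
78 black 17 [-0.8  3.4 10. ] | grey 6 [ 0.5 11.9 13.5]
84 black 17 [-2.4  1.3  6.9] | grey 8 [ 2.1 11.1 13.9]
90 black 12 [-5.9 -1.6  4.1] | grey 18 [-6.5 10.9 14.1]
96 black 59 [-7.2 -3.3  1. ] | grey 28 [-7.6  1.9 13.7]
102 black 0  | grey 19 [-0.2 10.8 15. ]
108 black 0  | grey 15 [ 9.3 11.4 15.5]
114 black 0  | grey 16 [ 9.9 11.2 15.5]
120 black 0  | grey 14 [10.  11.9 15.1]
126 black 0  | grey 18 [ 9.9 11.6 14.5]
132 black 0  | grey 14 [10.  11.5 14.2]
138 black 0  | grey 17 [ 9.7 12.  15.8]
144 black 0  | grey 14 [10.5 13.2 15.8]
150 black 0  | grey 15 [10.4 12.2 15.9]
156 black 0  | grey 13 [ 9.4 12.5 15. ]
162 black 0  | grey 20 [-8.2  9.4 15.3]
168 black 0  | grey 103 [-27.7  -9.9   7.4]
174 black 0  | grey 4 [-27.3 -18.8  -3.6]
180 black 0  | grey 0 
rod slope,z at x=0 [-6.60000e-02  1.65127e+02] 335
leg x vs z [ 0.013 11.801] 143
t 16.8 pos [ 0.4036 -0.2228  0.1484] psi 0.4797 zax [-0.052 -0.032 -0.998] F [ 9.5  4.8 -0.7] M [ 2.55 -4.46  0.09] gap 0.0181 j [-0.05  0.1  -0.56  0.04 -0.97  2.07]
panel xy TCP [-145.2   61.1] panel F [10.66 -0.16] -0.68
```

Call:
jog_arm(deltas=[[1, -0.5, 0, 0, 0, 0, 0], [1, -0.5, 0, -0.3, 0, 0, 0], [1, -0.4, 0, -0.3, 0, 0, 0], [1, 0, 0, 0, 0, 0, 0], [1, 0, 0, 0, 0, 0, 0], [1, 0, 0, 0, 0, 0, 0], [1, 0, 0, 0, 0, 0, 0], [1, 0, 0, 0, 0, 0, 0], [1, 0, 0, 0, 0, 0, 0], [1, 0, 0, 0, 0, 0, 0]])

```text
t: 17.8
tool_pos: [0.4029, -0.2236, 0.1494]
ee_rot: [3.032, 0.742, -0.09]
ft_force: [9.7, 5.1, 0.8]
finger_gap: 0.0184
gripper_force: 117.5
```

```bash
python3 - <<'E'
from h import *
pst(); zprof(); pst()
E
```

```text
t 17.8 pos [ 0.4029 -0.2236  0.1494] psi 0.4798 zax [-0.051 -0.032 -0.998] F [9.7 5.1 0.8] M [ 2.49 -4.68 -0.01] gap 0.0184 j [-0.05  0.1  -0.56  0.04 -0.97  2.07]
panel xy TCP [-146.3   60.7] panel F [10.93  0.12] 0.77
72 black 18 [ 2.7  4.7 13. ] | grey 0 
78 black 17 [ 0.4  4.7 10.3] | grey 2 
84 black 15 [-2.2  0.6  5.9] | grey 8 [ 1.8 11.3 13.4]
90 black 13 [-6.  -0.7  3.5] | grey 15 [-5.5 10.7 14.2]
96 black 58 [-7.6 -3.1  0.4] | grey 29 [-7.8  3.5 13.6]
102 black 1  | grey 19 [-0.3  9.7 12.9]
108 black 0  | grey 15 [ 8.6 10.4 12.4]
114 black 0  | grey 16 [ 9.4 11.3 15.5]
120 black 0  | grey 16 [ 8.3 10.7 14.6]
126 black 0  | grey 15 [ 8.4 10.6 15. ]
132 black 0  | grey 15 [ 8.8 10.2 14.2]
138 black 0  | grey 15 [ 8.9 11.2 14.1]
144 black 0  | grey 12 [ 9.7 10.9 13.3]
150 black 0  | grey 17 [ 9.8 11.4 15.9]
156 black 0  | grey 18 [ 9.  12.  16.1]
162 black 0  | grey 18 [ 3.4 10.  14.3]
168 black 0  | grey 93 [-28.   -8.4   6.9]
174 black 0  | grey 18 [-22.9 -14.9   0.5]
180 black 0  | grey 0 
rod slope,z at x=0 [-7.80000e-02  1.65583e+02] 341
leg x vs z [ 0.012 10.932] 146
t 17.85 pos [ 0.4029 -0.2236  0.1494] psi 0.4798 zax [-0.051 -0.032 -0.998] F [9.5 5.3 0.6] M [ 2.43 -4.65  0.03] gap 0.0186 j [-0.05  0.1  -0.56  0.04 -0.97  2.07]
panel xy TCP [-146.2   60.7] panel F [10.89  0.3 ] 0.58
```

Call:
jog_arm(deltas=[[1, -0.5, 0, 0, 0, 0, 0], [1, -0.5, 0, 0, 0, 0, 0], [1, -0.5, 0, 0, 0, 0, 0], [1, 0, 0, 0, 0, 0, 0], [1, 0, 0, 0, 0, 0, 0], [1, 0, 0, 0, 0, 0, 0], [1, 0, 0, 0, 0, 0, 0], [1, 0, 0, 0, 0, 0, 0], [1, 0, 0, 0, 0, 0, 0], [1, 0, 0, 0, 0, 0, 0]])

```text
t: 18.85
tool_pos: [0.4023, -0.2242, 0.1497]
ee_rot: [3.031, 0.742, -0.088]
ft_force: [11.5, 5.9, 0.4]
finger_gap: 0.0183
gripper_force: 117.6
```

```bash
python3 - <<'E'
from h import *
pst(); zprof(); pst()
E
```

```text
t 18.85 pos [ 0.4023 -0.2242  0.1497] psi 0.4798 zax [-0.05  -0.032 -0.998] F [11.5  5.9  0.4] M [ 2.83 -5.2   0.02] gap 0.0183 j [-0.05  0.1  -0.56  0.04 -0.97  2.07]
panel xy TCP [-147.1   60.5] panel F [ 1.292e+01 -1.000e-02] 0.44
72 black 19 [ 3.7  5.9 12. ] | grey 0 
78 black 17 [ 0.2  3.5 10.4] | grey 1 
84 black 18 [-1.7  2.5  9.2] | grey 8 [-2.   9.8 13.6]
90 black 14 [-5.9 -2.3  2.5] | grey 19 [-6.3 10.4 14.3]
96 black 51 [-7.5 -4.1  0.7] | grey 28 [-5.9  7.9 13.4]
102 black 3 [-2.8 -2.  -1.6] | grey 15 [ 5.5  9.4 12.5]
108 black 0  | grey 13 [ 8.4  9.6 13. ]
114 black 0  | grey 16 [ 7.7  9.4 12.3]
120 black 0  | grey 16 [ 6.8  9.6 12.2]
126 black 0  | grey 18 [ 8.5 10.2 14.7]
132 black 0  | grey 16 [ 8.  10.8 14.7]
138 black 0  | grey 15 [ 7.8 11.1 13.4]
144 black 0  | grey 16 [ 8.4  9.8 13.8]
150 black 0  | grey 15 [ 8.7  9.7 13.6]
156 black 0  | grey 17 [ 8.6 10.3 14.2]
162 black 0  | grey 15 [ 4.7 10.  14.1]
168 black 0  | grey 79 [-27.4  -9.    7.3]
174 black 0  | grey 33 [-26.8 -12.7   1.8]
180 black 0  | grey 0 
rod slope,z at x=0 [-7.40000e-02  1.66135e+02] 349
leg x vs z [0.015 9.987] 148
t 18.9 pos [ 0.4023 -0.2242  0.1497] psi 0.48 zax [-0.05  -0.032 -0.998] F [10.9  6.6  0.4] M [ 2.87 -5.16  0.04] gap 0.0184 j [-0.05  0.1  -0.56  0.04 -0.97  2.07]
panel xy TCP [-147.1   60.5] panel F [12.74  0.86] 0.41
```

Call:
jog_arm(deltas=[[1, -0.5, 0, 0, 0, 0, 0], [1, -0.5, 0, 0, 0, 0, 0], [1, -0.5, 0, 0, 0, 0, 0], [1, 0, 0, 0, 0, 0, 0], [1, 0, 0, 0, 0, 0, 0], [1, 0, 0, 0, 0, 0, 0], [1, 0, 0, 0, 0, 0, 0], [1, 0, 0, 0, 0, 0, 0], [1, 0, 0, 0, 0, 0, 0], [1, 0, 0, 0, 0, 0, 0]])

```text
t: 19.9
tool_pos: [0.3957, -0.2254, 0.148]
ee_rot: [3.034, 0.741, -0.105]
ft_force: [5.1, 1.6, 3.9]
finger_gap: 0.0185
gripper_force: 118.3
```

```bash
python3 - <<'E'
from h import *
pst(); zprof(); pst()
E
```

```text
t 19.9 pos [ 0.3957 -0.2254  0.148 ] psi 0.4791 zax [-0.061 -0.032 -0.998] F [5.1 1.6 3.9] M [ 1.44 -2.71 -0.03] gap 0.0185 j [-0.05  0.1  -0.56  0.04 -0.97  2.08]
panel xy TCP [-153.4   62.5] panel F [ 5.27 -0.91] 3.86
72 black 20 [ 2.9  6.1 12.6] | grey 1 
78 black 19 [-0.1  3.5  9. ] | grey 0 
84 black 18 [-2.2  2.3  7.1] | grey 2 
90 black 15 [-6.6 -4.   1.6] | grey 7 [-6.6  8.3 11.7]
96 black 51 [-7.6 -3.5 -0.3] | grey 27 [-7.5  5.6 11.9]
102 black 6 [-3.4 -1.4 -0.4] | grey 20 [-0.2  7.  10.6]
108 black 0  | grey 10 [ 5.3  7.2 10.6]
114 black 0  | grey 16 [ 4.7  6.4 11.5]
120 black 0  | grey 16 [ 4.9  7.3 11. ]
126 black 0  | grey 14 [3.7 6.6 9.2]
132 black 0  | grey 15 [ 4.3  7.4 10.1]
138 black 0  | grey 17 [4.1 6.4 9.6]
144 black 0  | grey 11 [3.7 5.  7.3]
150 black 0  | grey 13 [3.1 5.1 8.3]
156 black 0  | grey 14 [3.  5.3 8.6]
162 black 0  | grey 16 [2.8 5.3 9.1]
168 black 0  | grey 16 [-18.8   5.5   9.8]
174 black 0  | grey 93 [-28.  -12.7   1.2]
180 black 0  | grey 4 [-22.9 -11.5  -2.6]
rod slope,z at x=0 [-5.90000e-02  1.68964e+02] 365
leg x vs z [-0.045  8.068] 137
t 19.95 pos [ 0.3957 -0.2253  0.148 ] psi 0.4791 zax [-0.061 -0.032 -0.998] F [4.7 2.4 4.7] M [ 1.45 -2.76  0.01] gap 0.0185 j [-0.05  0.1  -0.56  0.04 -0.97  2.08]
panel xy TCP [-153.5   62.5] panel F [ 5.33 -0.02] 4.65
```

Call:
jog_arm(deltas=[[1, 2, 0, -1, 0, 0, 0], [1, 3, 0, -1, 0, 0, 0], [1, 3, 0, -1, 0, -0.01, 0], [1, 3, 0, -1, 0, -0.01, 0], [1, 3, 0, -1, 0, -0.01, 0], [1, 3, 0, -1, 0, -0.01, 0], [1, 2, 0, -1, 0, -0.01, 0], [1, 1, 0, -1, 0, -0.01, 0], [1, 0, 0, 0, 0, 0, 0], [1, 0, 0, 0, 0, 0, 0]], grip_force=120)

```text
t: 20.95
tool_pos: [0.4134, -0.2157, 0.1539]
ee_rot: [3.016, 0.737, -0.197]
ft_force: [0.0, 0.1, -1.1]
finger_gap: 0.0186
gripper_force: 117.4
```

```bash
python3 - <<'E'
from h import *
pst(); zprof()
E
```

```text
t 20.95 pos [ 0.4134 -0.2157  0.1539] psi 0.4792 zax [-0.115 -0.06  -0.992] F [ 0.   0.1 -1.1] M [ 0.27 -0.41  0.01] gap 0.0186 j [-0.    0.13 -0.52  0.07 -1.03  2.02]
panel xy TCP [-133.3   62.9] panel F [0.08 0.09] -1.14
72 black 25 [10.6 11.2 18.6] | grey 1 
78 black 25 [ 8.7 10.6 17.6] | grey 4 [ 9.4 10.2 22. ]
84 black 14 [ 7.8  8.7 16. ] | grey 7 [ 8.4 21.7 24.6]
90 black 29 [ 6.3  7.9 13.6] | grey 11 [14.5 23.4 27.3]
96 black 22 [ 4.2  6.3 12. ] | grey 19 [ 4.8 21.8 26.1]
102 black 45 [ 4.   8.6 12.5] | grey 27 [ 4.6 14.4 25.6]
108 black 0  | grey 17 [21.6 23.3 25.4]
114 black 0  | grey 14 [21.2 23.5 27.7]
120 black 0  | grey 16 [21.6 24.5 27.4]
126 black 0  | grey 17 [22.5 24.  26. ]
132 black 0  | grey 15 [22.1 23.9 28.3]
138 black 0  | grey 19 [22.8 25.4 28.9]
144 black 0  | grey 13 [22.4 24.4 27.8]
150 black 0  | grey 19 [23.  25.4 30.7]
156 black 0  | grey 13 [22.7 25.1 28.6]
162 black 0  | grey 17 [13.8 24.6 30.7]
168 black 0  | grey 94 [-26.1   0.8  21.1]
174 black 0  | grey 57 [-25.8 -10.8  15.9]
180 black 0  | grey 0 
rod slope,z at x=0 [-3.60000e-02  1.67757e+02] 362
leg x vs z [ 0.04 23.34] 150
```

Call:
jog_arm(deltas=[[1, -2, 0, 0, 0, 0, 0], [1, -2, 0, 0, 0, 0, 0], [1, -2, 0, 0, 0, 0, 0], [1, -2, 0, 0, 0, 0, 0], [1, -2, 0, 0, 0, 0, 0], [1, -1.5, 0, -0.5, 0, 0, 0], [1, -1, 0, -0.5, 0, 0, 0], [1, -0.5, 0, -0.5, 0, 0, 0], [1, 0, 0, 0, 0, 0, 0], [1, 0, 0, 0, 0, 0, 0]])

```text
t: 22.0
tool_pos: [0.4048, -0.2214, 0.1581]
ee_rot: [3.015, 0.737, -0.187]
ft_force: [5.9, 1.7, -0.5]
finger_gap: 0.0183
gripper_force: 117.5
```

```bash
python3 - <<'E'
from h import *
pst()
E
```

```text
t 22.0 pos [ 0.4048 -0.2214  0.1581] psi 0.4794 zax [-0.109 -0.06  -0.992] F [ 5.9  1.7 -0.5] M [ 1.53 -2.78 -0.02] gap 0.0183 j [-0.02  0.12 -0.53  0.07 -1.04  2.03]
panel xy TCP [-143.5   61.8] panel F [ 6.02 -1.24] -0.51
```

Call:
jog_arm(deltas=[[1, -0.5, 0, -0.3, 0, 0, 0], [1, -0.5, 0, -0.3, 0, 0, 0], [1, -0.5, 0, -0.3, 0, 0, 0], [1, -0.5, 0, -0.3, 0, 0, 0], [1, -0.5, 0, -0.3, 0, 0, 0], [1, -0.5, 0, 0, 0, 0, 0], [1, -0.5, 0, 0, 0, 0, 0], [1, 0, 0, 0, 0, 0, 0], [1, 0, 0, 0, 0, 0, 0], [1, 0, 0, 0, 0, 0, 0]])

```text
t: 23.0
tool_pos: [0.4021, -0.2228, 0.1599]
ee_rot: [3.015, 0.737, -0.187]
ft_force: [6.1, 3.2, -1.8]
finger_gap: 0.018
gripper_force: 117.4
```

```bash
python3 - <<'E'
from h import *
pst()
E
```

```text
t 23.0 pos [ 0.4021 -0.2228  0.1599] psi 0.4793 zax [-0.109 -0.059 -0.992] F [ 6.1  3.2 -1.8] M [ 1.71 -3.12 -0.  ] gap 0.018 j [-0.02  0.11 -0.53  0.07 -1.04  2.03]
panel xy TCP [-146.6   61.8] panel F [6.92 0.07] -1.81
```

Call:
jog_arm(deltas=[[1, -0.5, 0, 0, 0, 0, 0], [1, -0.5, 0, -0.3, 0, 0, 0], [1, -0.5, 0, 0, 0, 0, 0], [1, -0.5, 0, -0.3, 0, 0, 0], [1, -0.5, 0, 0, 0, 0, 0], [1, -0.5, 0, 0, 0, 0, 0], [1, 0, 0, 0, 0, 0, 0], [1, 0, 0, 0, 0, 0, 0], [1, 0, 0, 0, 0, 0, 0], [1, 0, 0, 0, 0, 0, 0]])

```text
t: 24.0
tool_pos: [0.3994, -0.2243, 0.1611]
ee_rot: [3.015, 0.737, -0.187]
ft_force: [5.8, 2.8, 0.4]
finger_gap: 0.0183
gripper_force: 117.5
```

```bash
python3 - <<'E'
from h import *
pst(); zprof()
E
```

```text
t 24.0 pos [ 0.3994 -0.2243  0.1611] psi 0.4793 zax [-0.109 -0.06  -0.992] F [5.8 2.8 0.4] M [ 1.61 -2.91  0.01] gap 0.0183 j [-0.02  0.11 -0.53  0.07 -1.04  2.03]
panel xy TCP [-149.6   61.7] panel F [ 6.46 -0.19] 0.41
72 black 19 [ 3.5  6.5 12.1] | grey 0 
78 black 16 [1.3 5.1 9.7] | grey 1 
84 black 19 [-0.8  2.2  7.6] | grey 1 
90 black 15 [-6.  -0.5  4.8] | grey 4 [-3.6  7.8  9.2]
96 black 54 [-6.1 -2.7  1.6] | grey 27 [-6.2  6.6 10.7]
102 black 7 [-3.4 -0.   1.2] | grey 15 [ 3.2  7.1 10.3]
108 black 0  | grey 15 [ 5.8  7.2 10.9]
114 black 0  | grey 16 [ 5.4  8.1 13.3]
120 black 0  | grey 15 [ 5.7  8.3 11.2]
126 black 0  | grey 16 [ 6.5  7.9 11.8]
132 black 0  | grey 16 [ 6.4  8.2 11.9]
138 black 0  | grey 14 [ 5.2  7.7 12.3]
144 black 0  | grey 15 [ 7.   8.9 11.2]
150 black 0  | grey 13 [ 6.5  8.3 12. ]
156 black 0  | grey 18 [ 7.1  9.2 12.3]
162 black 0  | grey 15 [ 7.6  9.6 11.3]
168 black 0  | grey 14 [ 6.3 10.  14.3]
174 black 0  | grey 33 [-17.5   0.9  11.1]
180 black 0  | grey 93 [-28.1 -13.8   4.2]
rod slope,z at x=0 [-1.39000e-01  1.72021e+02] 372
leg x vs z [0.02 7.97] 143
```

Call:
jog_arm(deltas=[[1, -0.5, 0, 0.2, 0, 0, 0], [1, -0.5, 0, 0.2, 0, 0, 0], [1, -0.5, 0, 0.2, 0, 0, 0], [1, -0.5, 0, 0.2, 0, 0, 0], [1, 0, 0, 0, 0, 0, 0], [1, 0, 0, 0, 0, 0, 0], [1, 0, 0, 0, 0, 0, 0], [1, 0, 0, 0, 0, 0, 0], [1, 0, 0, 0, 0, 0, 0], [1, 0, 0, 0, 0, 0, 0]])

```text
t: 25.05
tool_pos: [0.3985, -0.225, 0.1606]
ee_rot: [3.015, 0.737, -0.184]
ft_force: [7.6, 4.5, -2.4]
finger_gap: 0.0186
gripper_force: 117.5
```

```bash
python3 - <<'E'
from h import *
pst(); zprof()
E
```

```text
t 25.05 pos [ 0.3985 -0.225   0.1606] psi 0.4795 zax [-0.107 -0.059 -0.992] F [ 7.6  4.5 -2.4] M [ 2.23 -3.83  0.06] gap 0.0186 j [-0.03  0.11 -0.53  0.07 -1.04  2.04]
panel xy TCP [-150.8   61.6] panel F [8.81 0.48] -2.37
72 black 17 [ 3.1  7.5 14.3] | grey 0 
78 black 21 [0.7 3.3 9.4] | grey 1 
84 black 14 [-2.4  1.9  6.2] | grey 1 
90 black 18 [-6.7 -3.3  3.1] | grey 4 [-7.   0.8  8.3]
96 black 55 [-7.2 -3.4  0.3] | grey 29 [-7.4  2.4  9.1]
102 black 0  | grey 15 [ 4.1  6.2 10.3]
108 black 0  | grey 15 [ 4.9  6.4 10.8]
114 black 0  | grey 15 [4.7 5.7 9.8]
120 black 0  | grey 16 [5.  6.6 9.7]
126 black 0  | grey 15 [5.7 6.6 9.6]
132 black 0  | grey 18 [ 5.3  7.2 11.5]
138 black 0  | grey 16 [ 5.4  7.2 11.1]
144 black 0  | grey 17 [ 5.8  7.5 11.2]
150 black 0  | grey 14 [ 5.7  7.4 10.4]
156 black 0  | grey 20 [ 5.6  7.6 13.6]
162 black 0  | grey 15 [ 5.7  7.9 13.1]
168 black 0  | grey 15 [ 6.   8.2 11.2]
174 black 0  | grey 40 [-22.8  -2.3   9.8]
180 black 0  | grey 79 [-27.8 -13.1   3.8]
rod slope,z at x=0 [-1.4100e-01  1.7134e+02] 375
leg x vs z [0.035 6.336] 152
```

Call:
jog_arm(deltas=[[1, -0.5, 0, 0, 0, 0, 0], [1, -0.5, 0, 0, 0, 0, 0], [1, -0.5, 0, 0, 0, 0, 0], [1, -0.3, 0, 0, 0, 0, 0], [1, 0, 0, 0, 0, 0, 0], [1, 0, 0, 0, 0, 0, 0], [1, 0, 0, 0, 0, 0, 0], [1, 0, 0, 0, 0, 0, 0], [1, 0, 0, 0, 0, 0, 0], [1, 0, 0, 0, 0, 0, 0]])

```text
t: 26.1
tool_pos: [0.3979, -0.2256, 0.161]
ee_rot: [3.015, 0.738, -0.181]
ft_force: [10.6, 5.5, -3.0]
finger_gap: 0.0184
gripper_force: 117.4
```

```bash
python3 - <<'E'
from h import *
pst(); zprof()
E
```

```text
t 26.1 pos [ 0.3979 -0.2256  0.161 ] psi 0.4797 zax [-0.105 -0.059 -0.993] F [10.6  5.5 -3. ] M [ 2.68 -4.83  0.05] gap 0.0184 j [-0.03  0.1  -0.54  0.07 -1.04  2.04]
panel xy TCP [-151.6   61.2] panel F [11.93  0.04] -3.02
72 black 20 [ 3.2  6.8 11.9] | grey 1 
78 black 18 [-0.4  3.2 10.1] | grey 0 
84 black 13 [-2.5  0.4  7.3] | grey 1 
90 black 18 [-6.4 -2.6  3.5] | grey 4 [-7.8  1.1  9.4]
96 black 54 [-7.3 -3.7  0.1] | grey 28 [-7.6  2.2  8.7]
102 black 2  | grey 20 [-0.1  5.8  9.8]
108 black 0  | grey 13 [ 3.9  5.8 10.5]
114 black 0  | grey 16 [4.4 6.1 9.7]
120 black 0  | grey 14 [4.4 6.9 9.5]
126 black 0  | grey 17 [4.3 6.1 9.1]
132 black 0  | grey 15 [ 4.5  6.9 10.9]
138 black 0  | grey 16 [ 4.6  6.7 11. ]
144 black 0  | grey 15 [ 5.2  6.8 10. ]
150 black 0  | grey 13 [5.4 6.4 9. ]
156 black 0  | grey 16 [4.5 6.8 9.9]
162 black 0  | grey 17 [ 4.9  7.  12.5]
168 black 0  | grey 16 [ 5.   7.2 10.7]
174 black 0  | grey 28 [-22.5   2.1  10.8]
180 black 0  | grey 95 [-27.8 -12.9   2.6]
rod slope,z at x=0 [-1.37000e-01  1.72161e+02] 377
leg x vs z [0.016 6.346] 142
```

Call:
jog_arm(deltas=[[1, -0.5, 0, -0.3, 0, 0, 0], [1, -0.5, 0, -0.3, 0, 0, 0], [1, -0.4, 0, 0, 0, 0, 0], [1, 0, 0, 0, 0, 0, 0], [1, 0, 0, 0, 0, 0, 0], [1, 0, 0, 0, 0, 0, 0], [1, 0, 0, 0, 0, 0, 0], [1, 0, 0, 0, 0, 0, 0], [1, 0, 0, 0, 0, 0, 0], [1, 0, 0, 0, 0, 0, 0]])

```text
t: 27.15
tool_pos: [0.3975, -0.226, 0.1618]
ee_rot: [3.015, 0.738, -0.179]
ft_force: [12.1, 6.3, -3.2]
finger_gap: 0.0183
gripper_force: 117.3
```

```bash
python3 - <<'E'
from h import *
pst(); zprof(); pst()
E
```

```text
t 27.15 pos [ 0.3975 -0.226   0.1618] psi 0.4798 zax [-0.104 -0.059 -0.993] F [12.1  6.3 -3.2] M [ 3.08 -5.49  0.05] gap 0.0183 j [-0.03  0.1  -0.54  0.07 -1.04  2.04]
panel xy TCP [-152.1   61. ] panel F [13.68  0.  ] -3.19
72 black 16 [ 3.2  4.7 12.8] | grey 0 
78 black 18 [-0.3  3.7  9.1] | grey 1 
84 black 17 [-2.  -0.   6.7] | grey 1 
90 black 17 [-7.3 -2.3  3. ] | grey 6 [-6.7 -5.4  7.8]
96 black 54 [-7.4 -4.   1.2] | grey 26 [-7.4  1.6  6.2]
102 black 1  | grey 17 [3.5 5.4 9.4]
108 black 0  | grey 15 [3.6 5.1 9.5]
114 black 0  | grey 15 [ 3.9  5.7 10.1]
120 black 0  | grey 16 [4.  5.8 9.3]
126 black 0  | grey 17 [3.5 7.1 9.8]
132 black 0  | grey 11 [3.8 5.6 9.6]
138 black 0  | grey 20 [ 3.5  6.3 11.1]
144 black 0  | grey 14 [4.2 6.3 9.4]
150 black 0  | grey 16 [4.2 6.1 8.8]
156 black 0  | grey 15 [4.3 7.7 9.2]
162 black 0  | grey 14 [4.4 5.5 9.7]
168 black 0  | grey 16 [ 4.9  7.  11.4]
174 black 0  | grey 21 [-14.3   4.3  10.5]
180 black 0  | grey 103 [-28.8 -13.    3.2]
rod slope,z at x=0 [-1.47000e-01  1.72507e+02] 380
leg x vs z [0.017 5.84 ] 146
t 27.2 pos [ 0.3975 -0.226   0.1618] psi 0.4798 zax [-0.104 -0.059 -0.993] F [12.7  7.5 -2.6] M [ 3.12 -5.54  0.08] gap 0.0184 j [-0.03  0.1  -0.54  0.07 -1.04  2.04]
panel xy TCP [-152.1   61. ] panel F [14.75  0.78] -2.62
```

The lever was on its stop with about 14 N held for more than a second. Now I'll release it, lift over the lever, and come down on its guard side.

Call:
jog_arm(deltas=[[1, 2, 0, 0, 0, 0, 0], [1, 3, 0, 0, 0, 0, 0], [1, 3, 0, 0, 0, 0, 0], [1, 2, 0, -2, 0, 0, 0], [1, 0, 0, -6, 0, 0, 0], [1, 0, 0, -9, 0, 0, 0], [1, 0, 0, -10, 0, 0, 0], [1, 0, 0, -9, 0, 0, 0], [1, 0, 0, -6, 0, 0, 0], [1, 0, 0, -2, 0, 0, 0]])

```text
t: 28.2
tool_pos: [0.4064, -0.2197, 0.2039]
ee_rot: [3.016, 0.737, -0.194]
ft_force: [0.6, 0.3, -2.3]
finger_gap: 0.0183
gripper_force: 117.6
```

```bash
python3 - <<'E'
from h import *
pst(); zprof()
E
```

```text
t 28.2 pos [ 0.4064 -0.2197  0.2039] psi 0.4791 zax [-0.114 -0.06  -0.992] F [ 0.6  0.3 -2.3] M [ 0.22 -0.39  0.04] gap 0.0183 j [-0.01  0.08 -0.46  0.07 -1.15  2.03]
panel xy TCP [-141.4   62.6] panel F [0.69 0.03] -2.26
72 black 23 [10.6 11.8 18. ] | grey 0 
78 black 27 [ 9.1 10.3 16.5] | grey 1 
84 black 25 [ 7.4  9.2 15.9] | grey 2 
90 black 17 [ 6.7  7.6 13.3] | grey 2 
96 black 19 [4.1 5.2 9.6] | grey 7 [ 4.9  6.4 15.2]
102 black 46 [ 4.   7.8 10.9] | grey 17 [ 4.1 12.2 13.8]
108 black 0  | grey 0 
114 black 0  | grey 0 
120 black 0  | grey 0 
126 black 0  | grey 1 
132 black 0  | grey 13 [12.4 14.1 17.1]
138 black 0  | grey 13 [12.6 15.  17.5]
144 black 0  | grey 18 [12.3 14.7 17.7]
150 black 0  | grey 16 [13.7 14.2 17.1]
156 black 0  | grey 18 [13.3 15.7 18.6]
162 black 0  | grey 16 [13.2 15.5 18.3]
168 black 0  | grey 18 [13.9 16.  19.3]
174 black 0  | grey 19 [13.4 16.2 19.7]
180 black 0  | grey 17 [13.6 16.  19.6]
rod slope,z at x=0 [  1.569 147.872] 132
leg x vs z [ 0.041 13.199] 90
```

Call:
jog_arm(deltas=[[1, -4, 0, 0, 0, 0, 0], [1, -6, 0, 0, 0, 0, 0], [1, -7, 0, 0, 0, 0, 0], [1, -4, 0, 3, 0, 0, 0], [1, -1, 0, 8, 0, 0, 0], [1, 0, 0, 10, 0, 0, 0], [1, 0, 0, 10, 0, 0, 0], [1, 0, 0, 9, 0, 0, 0], [1, 0, 0, 5, 0, 0, 0], [1, 0, 0, 2, 0, 0, 0]])

```text
t: 29.25
tool_pos: [0.3809, -0.2325, 0.1583]
ee_rot: [3.016, 0.737, -0.198]
ft_force: [-0.4, -0.6, -1.4]
finger_gap: 0.0181
gripper_force: 117.6
```

```bash
python3 - <<'E'
from h import *
pst(); zprof()
E
```

```text
t 29.25 pos [ 0.3809 -0.2325  0.1583] psi 0.4792 zax [-0.116 -0.06  -0.991] F [-0.4 -0.6 -1.4] M [ 0.18 -0.38 -0.07] gap 0.0181 j [-0.04  0.09 -0.56  0.08 -1.04  2.05]
panel xy TCP [-169.9   62.9] panel F [-0.65 -0.32] -1.39
72 black 26 [10.  11.4 18.5] | grey 1 
78 black 17 [ 9.  10.6 15.5] | grey 2 
84 black 25 [ 7.5  9.1 15.4] | grey 12 [-14.7 -12.2   8.8]
90 black 17 [ 6.3  8.2 14.1] | grey 17 [-16.3 -13.8  -6.3]
96 black 23 [4.2 5.3 9.8] | grey 20 [-15.6 -11.5  13.3]
102 black 43 [ 4.5  8.1 12.1] | grey 32 [-15.1   4.6  13.9]
108 black 0  | grey 15 [-15.5 -13.4 -10.4]
114 black 0  | grey 18 [-15.7 -13.5 -10.5]
120 black 0  | grey 16 [-14.  -12.   -8.3]
126 black 0  | grey 15 [-14.9 -12.8  -9.4]
132 black 0  | grey 16 [-13.8 -12.7  -9.9]
138 black 0  | grey 16 [-14.3 -11.8  -7.1]
144 black 0  | grey 13 [-13.5 -12.   -8.9]
150 black 0  | grey 14 [-14.  -12.1  -8.8]
156 black 0  | grey 17 [-13.5 -10.8  -7.9]
162 black 0  | grey 11 [-14.  -11.1  -6.4]
168 black 0  | grey 18 [-17.5 -13.   -9.4]
174 black 0  | grey 41 [-28.6 -22.  -14.9]
180 black 0  | grey 0 
rod slope,z at x=0 [-1.46000e-01  1.65257e+02] 320
leg x vs z [  0.043 -13.377] 140
```

Call:
jog_arm(deltas=[[1, 2, 0, -0.2, 0, 0, 0], [1, 4, 0, -0.5, 0, 0, 0], [1, 4, 0, -0.5, 0, 0, 0], [1, 4, 0, -0.5, 0, 0, 0], [1, 4, 0, -0.5, 0, 0, 0], [1, 4, 0, -0.5, 0, 0, 0], [1, 4, 0, -0.5, 0, 0, 0], [1, 4, 0, -0.5, 0, 0, 0], [1, 3, 0, -0.4, 0, 0, 0], [1, 2, 0, -0.3, 0, 0, 0]])

```text
t: 30.3
tool_pos: [0.4122, -0.2163, 0.1588]
ee_rot: [3.016, 0.736, -0.198]
ft_force: [-3.6, -2.3, -1.0]
finger_gap: 0.0187
gripper_force: 117.6
```

```bash
python3 - <<'E'
from h import *
pst(); zprof()
E
```

```text
t 30.3 pos [ 0.4122 -0.2163  0.1588] psi 0.4791 zax [-0.116 -0.06  -0.991] F [-3.6 -2.3 -1. ] M [-0.7   1.01 -0.03] gap 0.0187 j [-0.01  0.13 -0.51  0.07 -1.05  2.02]
panel xy TCP [-134.6   62.9] panel F [-4.27 -0.33] -0.96
72 black 33 [21.6 23.9 29.6] | grey 1 
78 black 29 [22.4 24.4 29.4] | grey 1 
84 black 24 [22.2 26.4 29.7] | grey 6 [19.9 22.4 32.3]
90 black 17 [25.1 28.4 30.4] | grey 16 [19.  21.2 33.6]
96 black 25 [27.7 29.  33.3] | grey 24 [18.7 22.5 39.4]
102 black 28 [28.6 31.6 35.3] | grey 18 [19.7 23.3 38.3]
108 black 0  | grey 15 [19.5 21.2 23.1]
114 black 0  | grey 16 [19.5 22.  25.4]
120 black 0  | grey 16 [19.3 22.1 25. ]
126 black 0  | grey 16 [20.  22.5 26.9]
132 black 0  | grey 14 [20.  21.9 26.6]
138 black 0  | grey 15 [21.3 22.4 26.8]
144 black 0  | grey 16 [21.  22.4 25.8]
150 black 0  | grey 19 [20.8 23.4 28.2]
156 black 0  | grey 16 [21.6 24.2 26.8]
162 black 0  | grey 11 [21.3 23.  26.5]
168 black 0  | grey 25 [-14.1  19.4  26. ]
174 black 0  | grey 132 [-26.3  -5.5  17.6]
180 black 0  | grey 8 [-27.2 -14.1  -2.9]
rod slope,z at x=0 [-7.10000e-02  1.70795e+02] 370
leg x vs z [ 0.036 21.74 ] 147
```

Call:
jog_arm(deltas=[[1, 1, 0, -0.1, 0, 0, 0], [1, 1, 0, -0.1, 0, 0, 0], [1, 1, 0, -0.1, 0, 0, 0], [1, 1, 0, -0.1, 0, 0, 0], [1, 1, 0, -0.1, 0, 0, 0], [1, 1, 0, -0.1, 0, 0, 0], [1, 1, 0, -0.1, 0, 0, 0], [1, 0, 0, 0, 0, 0, 0], [1, 0, 0, 0, 0, 0, 0], [1, 0, 0, 0, 0, 0, 0]])

```text
t: 31.35
tool_pos: [0.4182, -0.213, 0.1587]
ee_rot: [3.016, 0.737, -0.198]
ft_force: [-5.7, -2.9, 0.4]
finger_gap: 0.0184
gripper_force: 117.7
```

```bash
python3 - <<'E'
from h import *
pst(); zprof()
E
```

```text
t 31.35 pos [ 0.4182 -0.213   0.1587] psi 0.4792 zax [-0.116 -0.06  -0.991] F [-5.7 -2.9  0.4] M [-0.66  1.95  0.07] gap 0.0184 j [ 0.    0.14 -0.5   0.07 -1.05  2.01]
panel xy TCP [-127.9   63.1] panel F [-6.38  0.08] 0.43
72 black 47 [24.7 27.5 34.3] | grey 1 
78 black 33 [27.4 30.3 33.5] | grey 3 [30.1 31.8 37.4]
84 black 23 [30.1 33.  36.9] | grey 10 [25.9 33.1 40.5]
90 black 26 [34.1 36.5 38.7] | grey 17 [24.8 27.8 42.7]
96 black 39 [36.9 39.2 43.3] | grey 23 [26.8 43.7 47.1]
102 black 3 [37.7 38.5 39.7] | grey 16 [25.4 27.6 30.5]
108 black 0  | grey 16 [25.8 28.1 32.2]
114 black 0  | grey 14 [26.3 28.9 32.4]
120 black 0  | grey 15 [27.  28.4 31.8]
126 black 0  | grey 15 [26.9 28.6 33.1]
132 black 0  | grey 18 [27.7 29.8 32.6]
138 black 0  | grey 15 [28.  29.4 32.4]
144 black 0  | grey 17 [27.8 29.5 33.9]
150 black 0  | grey 17 [28.  29.7 33.2]
156 black 0  | grey 17 [28.6 31.2 33.5]
162 black 0  | grey 13 [27.4 30.3 34.8]
168 black 0  | grey 23 [ 2.3 25.9 32.8]
174 black 0  | grey 150 [-24.7  -1.7  24.6]
180 black 0  | grey 10 [-29.2 -21.1  15. ]
rod slope,z at x=0 [-5.20000e-02  1.71115e+02] 376
leg x vs z [ 0.049 28.12 ] 146
```

Call:
jog_arm(deltas=[[1, 0.5, 0, 0, 0, 0, 0], [1, 0.5, 0, 0, 0, 0, 0], [1, 0.5, 0, 0, 0, 0, 0], [1, 0.5, 0, 0, 0, 0, 0], [1, 0, 0, 0, 0, 0, 0], [1, 0, 0, 0, 0, 0, 0], [1, 0, 0, 0, 0, 0, 0], [1, 0, 0, 0, 0, 0, 0], [1, 0, 0, 0, 0, 0, 0], [1, 0, 0, 0, 0, 0, 0]])

```text
t: 32.4
tool_pos: [0.4185, -0.2127, 0.1586]
ee_rot: [3.016, 0.736, -0.202]
ft_force: [-10.3, -5.1, 3.8]
finger_gap: 0.0187
gripper_force: 118.0
```

```bash
cat >> h.py <<'E'
def levers():
    s=load('side'); O=np.array([.5598,-.2107])+.001*np.array([.888,.46]); A=np.array([[.888,.46],[-.46,.888]])
    uv,P=cloud(s); col=s['img'][uv[:,1],uv[:,0]].astype(int).max(1); Q=np.c_[(P[:,:2]-O)@A.T,P[:,2]]*1000
    for y in (60,-2,-64):
        m=(Q[:,0]>-10)&(Q[:,0]<60)&(abs(Q[:,1]-y)<14)&(col<58)&(Q[:,2]>75)&(Q[:,2]<93); p=np.polyfit(Q[m,2]-48,Q[m,0],1)
        h=(Q[:,0]>-10)&(Q[:,0]<60)&(abs(Q[:,1]-y)<14)&(col<58)&(Q[:,2]>93)&(Q[:,2]<99)
        print('lever y',y,'lean',np.arctan(p[0]).round(3),'x@z85',np.polyval(p,37).round(1),'head x',np.percentile(Q[h,0],[5,50,95]).round(1))
E
python3 - <<'E'
from h import *
pst(); cam('side'); levers()
E
```

```text
t 32.4 pos [ 0.4185 -0.2127  0.1586] psi 0.4789 zax [-0.119 -0.06  -0.991] F [-10.3  -5.1   3.8] M [-1.64  3.55  0.09] gap 0.0187 j [ 0.    0.14 -0.5   0.07 -1.05  2.01]
panel xy TCP [-127.4   63.2] panel F [-11.52   0.21] 3.76
lever y 60 lean 0.428 x@z85 33.5 head x [36.  38.7 44. ]
lever y -2 lean 0.464 x@z85 33.9 head x [35.5 38.  42.1]
lever y -64 lean 0.399 x@z85 33.4 head x [35.7 38.3 43.3]
```

Call:
jog_arm(deltas=[[1, -2, 0, 0, 0, 0, 0], [1, -4, 0, 0, 0, 0, 0], [1, -4, 0, -2, 0, 0, 0], [1, 0, 0, -8, 0, 0, 0], [1, 0, 0, -14, 0, 0, 0], [1, 0, 0, -16, 0, 0, 0], [1, 0, 0, -16, 0, 0, 0], [1, 0, 0, -16, 0, 0, 0], [1, 0, 0, -14, 0, 0, 0], [1, 0, 0, -6, 0, 0, 0]])

```text
t: 33.45
tool_pos: [0.4238, -0.2111, 0.2531]
ee_rot: [3.015, 0.737, -0.191]
ft_force: [0.4, 0.3, -1.5]
finger_gap: 0.018
gripper_force: 117.6
```

```bash
python3 - <<'E'
from h import *
pst(); zprof(); levers()
M=Tcur(); 
E
```

```text
t 33.45 pos [ 0.4238 -0.2111  0.2531] psi 0.4794 zax [-0.111 -0.06  -0.992] F [ 0.4  0.3 -1.5] M [ 0.17 -0.36  0.01] gap 0.018 j [ 0.01  0.06 -0.36  0.06 -1.27  2.02]
panel xy TCP [-122.    62.2] panel F [0.52 0.04] -1.54
72 black 43 [24.7 27.6 33.7] | grey 4 [27.  28.3 29.3]
78 black 35 [28.3 30.6 33.8] | grey 7 [29.7 36.4 39. ]
84 black 37 [30.3 33.4 36.4] | grey 9 [32.2 37.2 43. ]
90 black 36 [32.9 35.6 38.4] | grey 6 [37.9 42.6 45.9]
96 black 47 [36.5 38.8 42.4] | grey 15 [37.4 44.2 47.4]
102 black 2  | grey 0 
108 black 0  | grey 0 
114 black 0  | grey 0 
120 black 0  | grey 0 
126 black 0  | grey 0 
132 black 0  | grey 0 
138 black 0  | grey 0 
144 black 0  | grey 0 
150 black 0  | grey 0 
156 black 0  | grey 0 
162 black 0  | grey 0 
168 black 0  | grey 0 
174 black 0  | grey 0 
180 black 0  | grey 10 [32.6 34.6 36.1]
rod slope,z at x=0 [-9.2000e-02  1.9054e+02] 46
lever y 60 lean 0.396 x@z85 33.7 head x [36.5 38.8 42.4]
lever y -2 lean 0.401 x@z85 33.9 head x [36.2 38.1 41.7]
lever y -64 lean 0.426 x@z85 33.2 head x [35.6 38.5 43.9]
```

```bash
cat >> h.py <<'E'
def Tp(x,y,z,psi,p):
    T=Ttop(x,y,z,psi); T[:3,:3]=T[:3,:3]@R.from_rotvec([0,-p,0]).as_matrix(); return T
E
python3 - <<'E'
from h import *
M=Tp(.445,.02,.253,.19,.126); print(rows(M,10)); print(rows(Tp(.4346,.2558,.243,-.0935,.126),10,M))
E
```

```text
[ 9.86020e+00 -2.10694e+01 -1.25480e+00  3.90000e-03  0.00000e+00
  2.87000e-02]
[ 5.56700e-01 -2.36774e+01  9.37500e-01  3.60000e-03  0.00000e+00
  2.81000e-02]
```

Call:
jog_arm(deltas=[[1, 4.9, -10.5, -0.6, 0.002, 0, 0.0144], [1, 9.9, -21.1, -1.3, 0.0039, 0, 0.0287], [1, 9.9, -21.1, -1.3, 0.0039, 0, 0.0287], [1, 9.9, -21.1, -1.3, 0.0039, 0, 0.0287], [1, 9.9, -21.1, -1.3, 0.0039, 0, 0.0287], [1, 9.9, -21.1, -1.3, 0.0039, 0, 0.0287], [1, 9.9, -21.1, -1.3, 0.0039, 0, 0.0287], [1, 9.9, -21.1, -1.3, 0.0039, 0, 0.0287], [1, 9.9, -21.1, -1.3, 0.0039, 0, 0.0287], [1, 9.9, -21.1, -1.3, 0.0039, 0, 0.0287]])

```text
t: 34.5
tool_pos: [0.4414, 0.0101, 0.2509]
ee_rot: [3.107, 0.316, -0.203]
ft_force: [1.1, -0.1, -1.3]
finger_gap: 0.0184
gripper_force: 117.6
```

```bash
python3 - <<'E'
from h import *
st(); print(rows(Tp(.4346,.2558,.243,-.0935,.126),10))
E
```

```text
t 34.5 pos [0.4414 0.0101 0.2509] psi 0.203 zax [-0.128 -0.025 -0.992] F [ 1.1 -0.1 -1.3] M [ 0.07 -0.46 -0.04] gap 0.0184 j [ 0.44  0.04 -0.34 -0.03 -1.31  1.34]
[ 1.12820e+00 -2.46507e+01  6.71200e-01  3.60000e-03  4.00000e-04
  2.94000e-02]
```

Call:
jog_arm(deltas=[[1, 1.1, -26, 0.7, 0.0038, 0.0004, 0.031], [1, 1.1, -26, 0.7, 0.0038, 0.0004, 0.031], [1, 1.1, -26, 0.7, 0.0038, 0.0004, 0.031], [1, 1.1, -26, 0.7, 0.0038, 0.0004, 0.031], [1, 1.1, -26, 0.7, 0.0038, 0.0004, 0.031], [1, 1.1, -26, 0.7, 0.0038, 0.0004, 0.031], [1, 1.1, -26, 0.7, 0.0038, 0.0004, 0.031], [1, 1.1, -26, 0.7, 0.0038, 0.0004, 0.031], [1, 1.1, -24, 0.6, 0.0036, 0.0004, 0.028], [1, 1, -14, 0.4, 0.002, 0.0002, 0.018]])

```text
t: 35.5
tool_pos: [0.4338, 0.2558, 0.2427]
ee_rot: [-3.127, 0.145, 0.199]
ft_force: [-0.2, 0.0, -2.4]
finger_gap: 0.0177
gripper_force: 117.6
```

```bash
cat > m.py <<'E'
from h import *
st(); s=cam('side')
# hook plane: vertical, through rest, heading psi; rows of dark steel along plane
psi=-.0925; ax=np.array([np.cos(psi),np.sin(psi)]); ay=np.array([-ax[1],ax[0]]); C=np.array([.437,.2545])
uv,P=cloud(s); col=s['img'][uv[:,1],uv[:,0]].astype(int).max(1)
Q=np.c_[(P[:,:2]-C)@ax.T,(P[:,:2]-C)@ay.T,P[:,2]]*1000
sel=lambda x0,x1,z0,z1,cm=150:(Q[:,0]>x0)&(Q[:,0]<x1)&(abs(Q[:,1])<20)&(Q[:,2]>z0)&(Q[:,2]<z1)&(col<cm)
T=Tcur(); z0=T[2,3]*1000+19
m=sel(60,145,z0-40,z0+40); p=np.polyfit(Q[m,0],Q[m,2],1); y=np.polyfit(Q[m,0],Q[m,1],1); print('rod front: slope,z@110',p[0].round(3),np.polyval(p,110).round(1),'yslope',y[0].round(3),'y@110',np.polyval(y,110).round(1),m.sum())
m=sel(-115,-55,z0-40,z0+40); print('rod back n',m.sum(), Q[m].mean(0).round(1) if m.any() else '', Q[m,0].min() if m.any() else '')
m=sel(140,185,z0-80,z0-15); p=np.polyfit(Q[m,2],Q[m,0],1) if m.sum()>4 else [0,0]; print('leg n',m.sum(),'dx/dz',np.round(p[0],3),'x',np.median(Q[m,0]).round(1),'zmin',Q[m,2].min() if m.any() else '','y',np.median(Q[m,1]))
E
python3 m.py; python3 - <<'E'
from h import *
c=cam('wrist'); s=load('side'); can=np.zeros((480,800,3),np.uint8); can[:,:400]=c['img'][:,120:520]; can[:480,400:]=cv2.resize(s['img'][120:264,190:340],(400,480)[:2],interpolation=cv2.INTER_CUBIC) if 0 else cv2.resize(s['img'][100:280,190:340],(400,480),interpolation=cv2.INTER_CUBIC); cv2.imwrite('pics/r.png',can)
E
```

```text
t 35.5 pos [0.4338 0.2558 0.2427] psi -0.0926 zax [-0.126  0.011 -0.992] F [-0.2  0.  -2.4] M [-0.08 -0.48 -0.  ] gap 0.0177 j [ 0.84  0.14 -0.22 -0.11 -1.29  0.67]
rod front: slope,z@110 -0.05 259.3 yslope -0.002 y@110 -1.1 182
rod back n 104 [-81.5  -2.1 266.3] -102.06112016541492
leg n 115 dx/dz 0.038 x 155.9 zmin 181.7156984850486 y -1.406583455668517
```

View pics/r.png

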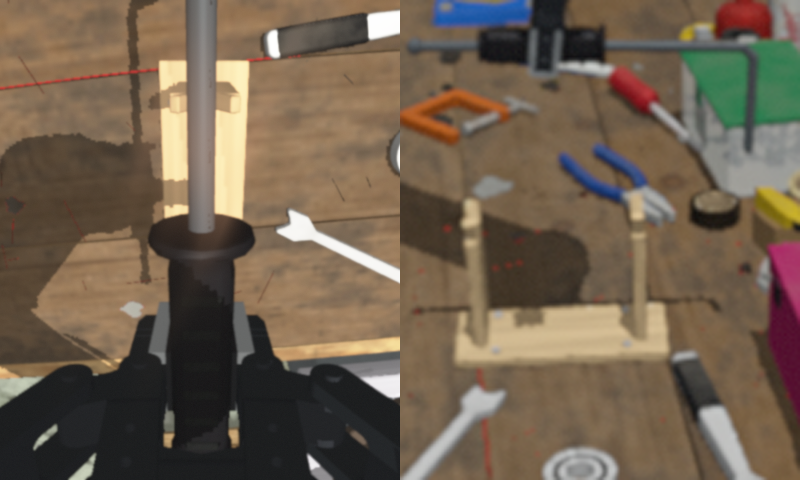

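```bash
python3 - <<'E'
from h import *
print(rows(Tp(.436,.2556,.14,-.0926,.089),10)*10)
E
```

```text
[ 1.33710e+01 -2.81000e-01  1.01632e+02  1.00000e-03  3.80000e-02
  1.00000e-03]
```

Call:
jog_arm(deltas=[[1, 1.3, 0, 5, 0, 0.004, 0], [1, 1.5, 0, 10, 0, 0.005, 0], [1, 1.6, 0, 13, 0, 0.005, 0], [1, 1.6, 0, 14, 0, 0.005, 0], [1, 1.6, 0, 14, 0, 0.005, 0], [1, 1.5, 0, 14, 0, 0.005, 0], [1, 1.5, 0, 14, 0, 0.005, 0], [1, 1.4, 0, 11, 0, 0.004, 0], [1, 1.3, 0, 6, 0, 0, 0], [1, 0, 0, 0, 0, 0, 0]])

```text
t: 36.6
tool_pos: [0.436, 0.2532, 0.1406]
ee_rot: [-3.133, 0.145, 0.14]
ft_force: [0.1, -0.2, -1.5]
finger_gap: 0.0182
gripper_force: 117.6
```

```bash
python3 m.py; python3 - <<'E'
from h import *
print(rows(Tp(.436,.2556,.0945,-.0926,.089),10)*10)
c=cam('wrist'); T=Tcur(); psi=-.0925; ax=np.array([np.cos(psi),np.sin(psi)]); ay=np.array([-ax[1],ax[0]]); C=np.array([.437,.2545])
uv,P=cloud(c); Q=np.c_[(P[:,:2]-C)@ax.T,(P[:,:2]-C)@ay.T,P[:,2]]*1000
m=(Q[:,0]>75)&(Q[:,0]<140)&(abs(Q[:,1])<20)&(Q[:,2]>148); print('wrist rod y(x)',np.polyfit(Q[m,0],Q[m,1],1).round(3),'z top',np.median(Q[m,2]))
m=(abs(Q[:,0]-66)<9)&(abs(Q[:,1])<26)&(Q[:,2]>116)&(Q[:,2]<130); print('front cheeks',m.sum(),Q[m].mean(0).round(1),Q[m].min(0).round(1),Q[m].max(0).round(1))
E
```

```text
t 36.6 pos [0.436  0.2532 0.1406] psi -0.0927 zax [-0.089  0.007 -0.996] F [ 0.1 -0.2 -1.5] M [-0.03 -0.25  0.03] gap 0.0182 j [ 0.86  0.21 -0.39 -0.08 -1.03  0.67]
rod front: slope,z@110 0.039 161.7 yslope 0.006 y@110 -3.5 160
rod back n 86 [-79.4  -4.4 160.6] -100.09513180614329
leg n 95 dx/dz -0.001 x 159.4 zmin 80.70253137347439 y -3.8983214360110927
[ 3.6270e+00 -2.0160e+00  4.6702e+01  1.0000e-03 -0.0000e+00  0.0000e+00]
wrist rod y(x) [-0.    -0.198] z top 162.06268739963807
front cheeks 1633 [ 66.2   0.7 122.2] [ 60.8 -20.1 116. ] [ 70.9  21.5 126.6]
```

Call:
jog_arm(deltas=[[1, 0.4, -0.7, 3, 0, 0, 0], [1, 0.4, -0.8, 6, 0, 0, 0], [1, 0.4, 0, 8, 0, 0, 0], [1, 0.4, 0, 8, 0, 0, 0], [1, 0.5, 0, 7, 0, 0, 0], [1, 0.5, 0, 6, 0, 0, 0], [1, 0.5, 0, 4, 0, 0, 0], [1, 0.5, 0, 2.5, 0, 0, 0], [1, 0, 0, 1, 0, 0, 0], [1, 0, 0, 0, 0, 0, 0]])

```text
t: 37.7
tool_pos: [0.4361, 0.2554, 0.0959]
ee_rot: [-3.132, 0.145, 0.139]
ft_force: [0.3, 0.3, -2.1]
finger_gap: 0.0186
gripper_force: 117.6
```

```bash
python3 m.py
```

```text
t 37.7 pos [0.4361 0.2554 0.0959] psi -0.0924 zax [-0.088  0.008 -0.996] F [ 0.3  0.3 -2.1] M [-0.05 -0.28  0.02] gap 0.0186 j [ 0.86  0.26 -0.44 -0.09 -0.92  0.67]
rod front: slope,z@110 0.142 115.8 yslope 0.131 y@110 -2.4 165
rod back n 114 [-74.   -5.1 110.8] -98.4619771669227
leg n 105 dx/dz -0.04 x 159.8 zmin 37.22946208544053 y -1.456048740279613
```

No contact yet. I'll ease down the last few millimetres.

Call:
jog_arm(deltas=[[1, 0.05, 0, 0.6, 0, 0, 0], [1, 0.05, 0, 0.6, 0, 0, 0], [1, 0.05, 0, 0.6, 0, 0, 0], [1, 0.05, 0, 0.6, 0, 0, 0], [1, 0.05, 0, 0.5, 0, 0, 0], [1, 0, 0, 0.4, 0, 0, 0], [1, 0, 0, 0, 0, 0, 0], [1, 0, 0, 0, 0, 0, 0], [1, 0, 0, 0, 0, 0, 0], [1, 0, 0, 0, 0, 0, 0]])

```text
t: 38.75
tool_pos: [0.436, 0.2554, 0.093]
ee_rot: [-3.132, 0.144, 0.138]
ft_force: [-1.8, -0.5, 5.8]
finger_gap: 0.0185
gripper_force: 118.3
```

```bash
python3 -c "
from h import *
st()"
```

```text
t 38.75 pos [0.436  0.2554 0.093 ] psi -0.0921 zax [-0.088  0.008 -0.996] F [-1.8 -0.5  5.8] M [-0.37  0.7   0.01] gap 0.0185 j [ 0.86  0.26 -0.45 -0.09 -0.92  0.67]
```

Call:
jog_arm(deltas=[[1, 0, 0, 0, 0, 0, 0], [1, 0, 0, 0, 0, 0, 0], [0.4, 0, 0, 0, 0, 0, 0], [0.2, 0, 0, 0, 0, 0, 0], [0, 0, 0, 0, 0, 0, 0], [-0.4, 0, 0, 0, 0, 0, 0], [-0.8, 0, 0, 0, 0, 0, 0], [-1, 0, 0, 0, 0, 0, 0], [-1, 0, 0, 0, 0, 0, 0], [-1, 0, 0, 0, 0, 0, 0]], grip_force=30)

```text
t: 39.75
tool_pos: [0.436, 0.2553, 0.0925]
ee_rot: [-3.132, 0.145, 0.139]
ft_force: [-0.5, -0.3, -0.6]
finger_gap: 0.0854
gripper_force: 0.0
```

```bash
python3 m.py
```

```text
t 39.75 pos [0.436  0.2553 0.0925] psi -0.0923 zax [-0.088  0.008 -0.996] F [-0.5 -0.3 -0.6] M [-0.05 -0.3  -0.  ] gap 0.0854 j [ 0.86  0.26 -0.45 -0.09 -0.91  0.67]
rod front: slope,z@110 0.111 113.3 yslope 0.128 y@110 -2.4 160
rod back n 115 [-74.8  -3.9 108.7] -98.8079833007831
leg n 105 dx/dz -0.013 x 159.5 zmin 32.20647422432232 y -1.4683328121811139
```

Call:
jog_arm(deltas=[[-1, -0.4, 0, -5, 0, 0, 0], [-1, -0.9, 0, -10, 0, 0, 0], [-1, -1.3, 0, -15, 0, 0, 0], [-1, -1.7, 0, -20, 0, 0, 0], [-1, -1.7, 0, -20, 0, 0, 0], [-1, -1.7, 0, -20, 0, 0, 0], [-1, -1.7, 0, -20, 0, 0, 0], [-1, -1.3, 0, -15, 0, 0, 0], [-1, -0.9, 0, -10, 0, 0, 0], [-1, 0, 0, 0, 0, 0, 0]])

```text
t: 40.8
tool_pos: [0.4369, 0.2558, 0.2299]
ee_rot: [-3.13, 0.144, 0.135]
ft_force: [-0.4, 0.6, -0.9]
finger_gap: 0.085
gripper_force: 0.0
```

```bash
python3 - <<'E'
from h import *
st(); s=cam('side'); levers(); c=cam('wrist')
psi=-.0925; ax=np.array([np.cos(psi),np.sin(psi)]); ay=np.array([-ax[1],ax[0]]); C=np.array([.437,.2545])
for n,q in(('side',s),('wrist',c)):
    uv,P=cloud(q); col=q['img'][uv[:,1],uv[:,0]].astype(int); dark=(col.max(1)<150)&(col.max(1)-col.min(1)<25)
    Q=np.c_[(P[:,:2]-C)@ax.T,(P[:,:2]-C)@ay.T,P[:,2]]*1000
    for a,b in((78,150),(-105,-76),(-40,38)):
        m=dark&(Q[:,0]>a)&(Q[:,0]<b)&(abs(Q[:,1])<18)&(Q[:,2]>95)&(Q[:,2]<140)
        if m.sum()>5: print(n,a,b,m.sum(),Q[m].mean(0).round(1),Q[m,0].min().round(1))
    m=dark&(Q[:,0]>150)&(Q[:,0]<175)&(abs(Q[:,1])<18)&(Q[:,2]>35)&(Q[:,2]<100)
    if m.sum()>5: print(n,'leg',m.sum(),np.median(Q[m],0).round(1))
E
```

```text
t 40.8 pos [0.4369 0.2558 0.2299] psi -0.092 zax [-0.086  0.01  -0.996] F [-0.4  0.6 -0.9] M [ 0.04 -0.27  0.  ] gap 0.085 j [ 0.86  0.13 -0.27 -0.08 -1.22  0.65]
lever y 60 lean 0.426 x@z85 33.7 head x [35.7 38.5 44.1]
lever y -2 lean 0.422 x@z85 33.8 head x [36.4 38.4 41.5]
lever y -64 lean 0.445 x@z85 33.4 head x [36.  38.8 44.1]
side 78 150 123 [113.9  -1.  114.2] 78.1
side -105 -76 52 [-88.8  -1.6 115.1] -98.9
side -40 38 471 [ -0.8  -6.6 116.7] -40.0
side leg 100 [159.2  -1.7  65.7]
wrist 78 150 1143 [104.8   1.4 113.9] 78.3
wrist -105 -76 318 [-88.2   1.4 114.4] -98.6
wrist -40 38 1242 [-12.4   4.7 123.2] -39.9
```

The hook lies level and straight in its notches, with the leg hanging down. All three levers lean alike, fully on, and the arm is clear.

```bash
python3 -c "
from rig import *
print(job_done())"
```

```text
the job is handed in; nothing more can be done
None
```

I reset the tripped breaker, pushed its lever fully on, and laid the hook back in its rest. The lever was held on its reset stop at about 14 N, after two earlier pulls in which the hook slipped in the grip. I handed the job in at about 41 s, without seeing the verdict.

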